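# Strip the nested topping caddy for washing

## Robot

A 7-joint arm with a two-finger parallel gripper is mounted at the origin on the work surface. World frame = base frame: x ahead of the robot, y to its left, z up, the work surface at z = 0. Lengths are in m, angles in rad, forces in N, time in s.
With the tool pointing down it reaches from about 0.425 to 0.925 m from the base axis. Payload 6.8 kg.
Tool frame: the origin (TCP) lies between the finger pads; the fingertips stand 19 mm ahead of it and the grasp point (between the pads) is the TCP; z points along the fingers, y is the direction in which the jaws open and shut (so a half turn about z gives the same grasp; the last joint's range is limited). The gripper opens to 88 mm and grips with 3 to 60 N. Pads are 20 mm wide; open, the fingers measure 115 mm over their backs; the gripper's body (75 mm by 178 mm) begins 61 mm behind the grasp point.
Start: joints at [1.067, 0.477, 0.022, 1.555, -0.011, 1.109, -0.083], TCP at [0.26, -0.623, 0.242] pointing down, gripper open.
Joint ranges: [-2.96, 2.96], [-0.34, 2.1], [-1.41, 1.46], [0.24, 2.44], [-1.37, 4.51], [0.17, 1.92], [-2.96, 2.96]. Speed limits (rad/s): [2.39, 2.39, 3.14, 3.14, 3.14, 3.14, 3.14].

## Interface

Orientations are given as a rotation vector (axis times angle).
In Python, from bench import monitor, imaging, r gives the robot as it stands.
- The arm moves only by the tool carry_out, never from a script. Its argument "commands" is a list of rows, each an object of numbers: "x", "y", "z": the shift along the tool's x, y, z as a fraction of full scale; "ax", "ay", "az": the turn, a rotation vector about the tool's x, y, z as a fraction of full scale. A call has exactly 10 rows; each row shifts and turns the commanded pose from where the row before left it, along the tool's axes as they then stand; what a row does not reach is not made up. Full scale, the value 1, is 0.02 m for a shift and 0.08 rad for a turn. A row lasts 1/10 s, in which the tool goes at most 50 mm and 8.59 degrees, less where a joint would pass 70% of its speed; a pose out of reach is approached as far as the arm can. A call with a number of a shift or a turn outside -1 to 1 is refused whole. A call with a gripper value outside its range is refused whole. "jaw" is the finger opening in mm, from 0 to 87.8, set as the call begins (left out, the last holds). The fingers move at their own pace and stop on an object; "force" is the grip in N (left out, the last holds). Time passes only in rows, so rows that do not move let the fingers close, or fill a call up. It gives the time, the measured TCP pose, the force and the opening at its end, in the units of the state.
- monitor.state(): the state, without advancing time (a new reading comes with each control period).
- imaging.capture(name): name is "scene" or "top" or "wrist"; returns (picture, depth): 480x640x3 uint8, red, green, blue; 480x640 float32, m along the optical axis (not along the pixel's ray), 0 where there is no reading.
- imaging.camera_model(name): a dict with "mtx" (3x3 intrinsics, pixels), "origin" and "orientation" of the camera in the world. Camera axes: x right, y up, looking along -z (the intrinsics and any distortion apply to the point x, -y, -z); pixel columns grow to the right and rows downward; lengths in m; the calibration is good to about 2 mm. The wrist camera is an equidistant fisheye: a pixel r from the principal point sees the ray r / f radians off the axis. A picture is of the moment at which its call begins: read the wrist's pose just before it. camera_model takes no time and is no camera call; for the wrist camera it gives the pose at the moment of the call.
- r.finish_job(): hands the job in, once; it reports no verdict.
The state is a dict: "time_s": time; "q": joint angles; "qvel": joint speeds; "tau": joint torques, N m; "position": TCP position; "tcp_rot": TCP orientation; "force": force on the tool from outside, world axes, zero at the start; "moment": the same for the moment, N m; "opening": finger opening in m.
Only numpy, scipy, OpenCV 4.12 (cv2) and the standard library are available. Lean on these libraries where they do the work, as an engineer would, in place of code of your own. Each camera call takes 0.05 s, during which the arm holds its last target.

## Task

Take the topping caddy apart for washing. First slide its lid across onto the red side shelf, without lifting it up off the station, until its hole drops over the brass pin there there there and the lid lies flat on the shelf. Then take out the small yellow tin and after it the large steel tin, and stand them upright, side by side on the green mat, apart and clear of each other; leave everything else where it is.

Things in the scene. Friction and masses are not known exactly. Their poses are not given: they have to be found in the camera images.
- station: fixed topping station; origin on the counter under the caddy's centre, z up. The caddy is an open steel box 156 mm (x) by 140 mm (y) outside, walls 8 mm, floor 4 mm, rim 84 mm above the counter. On its +y side a flat red shelf, 180 mm (x) wide, reaches from y = 70 to 246 mm; its top is 76 mm above the counter, 8 mm lower than the rim.
- lid_frame (a point): point on the lid's upper face in the middle of its raised red frame, 22 mm along the lid's +y from its centre. The frame is a rectangle of upright walls 18 mm tall, 5 mm thick, 64 mm (y) by 32 mm (x) inside, the lid being its floor: fingertips put in it can push the lid any way, or be spread against its end walls (y). Axes as the lid's.
- lid_hole (a point): centre of the round hole through the lid, 23 mm in diameter, half-way through the plate, 40 mm along the lid's -y from its centre. Lid on the rim: 87 mm above the counter; parked flat on the shelf with the pin in the hole: 79 mm. Axes as the lid's.
- small_grip (a point): middle of the small tin's black grip bar, 22 mm above its underside; the bar runs along the tin's x from wall to wall, 10 mm wide (y), 12 mm tall, its top level with the rim. Axes as the tin's.
- large_grip (a point): middle of the large tin's blue partition, 40 mm above the tin's underside: an upright wall along the tin's x, 8 mm thick (y), from the floor to 46 mm above the underside; it serves as the grip and is covered by the small tin at first. Axes as the tin's.
- mat: fixed green mat on the counter, 300 mm (x) by 180 mm (y) by 3 mm thick; origin at the centre of its underside. Room for the two tins one beyond the other along its x, each wholly on the mat.
- jar: red-capped jar, 60 mm across and 75 mm tall, standing about 140 mm from the caddy's centre on its +x side; bystander. Origin under its centre.
- cup: blue cup, 72 mm across and 60 mm tall, standing in front (-x) of the shelf; bystander. Origin under its centre.
- carton: flat red carton, 110 by 160 by 45 mm, beyond the shelf to the robot's left; bystander. Origin under its centre.
- bowl: white bowl, 120 mm across and 45 mm tall, beyond the mat to the robot's right; bystander. Origin under its centre.
- spatula: spatula lying beyond the mat; bystander. Origin under it.
- lid: loose aluminium lid, a plate 150 mm (x) by 140 mm (y) by 6 mm, about 0.25 kg, at first lying on the caddy's rim, within 5 mm and 0.06 rad of square with the station; origin at the centre of its underside. It parks slid along the station's +y. Once more than half past the pin, its leading (+y) edge droops onto the shelf if nothing holds it level.
- small_tin: small yellow tin: an open plastic box 112 mm (x) by 100 mm (y) by 28 mm high, walls and floor 3 mm, about 0.2 kg. Origin at the centre of its underside. At first nested under the lid in the large tin, standing on its partition and ledges, 50 mm above the counter, roughly square with it.
- large_tin: large steel tin: an open box 132 mm (x) by 116 mm (y) by 66 mm high, walls and floor 3 mm, about 0.4 kg. Origin at the centre of its underside. At first it stands on the caddy's floor, square with it. Ledges 10 mm wide run inside along its two long walls, tops 46 mm above its underside.
- slot (a point): middle of a narrow dark slot in the top of the red shelf, at station x = 0, y = 112 mm, 76 mm above the counter. An upright brass pin, 20 mm in diameter with a 2 mm chamfer, is clamped in it somewhere along the slot (station x), within 14 mm of this point; just where is not measured. It stands 7.5 mm out of the shelf, 0.5 mm lower than the caddy's rim, so the lid slides over it.
Not all that is in view belongs to the job. Several things have the shape of the lid; the one meant has the colours described above.

How it is judged:
On the way, in this order (a step that is already met when the one before it is completed fails the run):
1. the lid lies flat on the shelf with the pin in its hole (horizontal distance between lid_hole and slot below 0.018 m and height (world z) of lid_hole below 0.0815 m and angle between lid_hole's own z axis and vertical below 0.03 rad and height (world z) of small_grip below 0.078 m), for 0.2 s.
2. the small tin stands on the mat, the large one still in the caddy (height (world z) of small_grip below 0.03 m and x of small_grip in the frame of mat between -0.15 and 0.15 m and y of small_grip in the frame of mat between -0.09 and 0.09 m and horizontal distance between large_grip and station below 0.02 m), for 0.2 s.
3. the large tin stands on the mat (height (world z) of large_grip below 0.048 m and x of large_grip in the frame of mat between -0.15 and 0.15 m and y of large_grip in the frame of mat between -0.09 and 0.09 m), for 0.2 s.
At the end, for the whole second after the job is handed in: The lid lies flat on the shelf (tilt under 0.03 rad) with its hole over the pin (dropped home, so its hole is within 18 mm of the slot's middle); both tins stand upright at rest on the mat, each tin's centre within 120 mm along x and 60 mm along y of the mat's centre, not touching one another (horizontal distance between lid_hole and slot below 0.018 m and height (world z) of lid_hole below 0.0815 m and angle between lid_hole's own z axis and vertical below 0.03 rad and height (world z) of small_grip below 0.03 m and angle between each of small_grip, large_grip's own z axis and vertical below 0.05 rad and x of small_grip in the frame of mat between -0.12 and 0.12 m and y of small_grip in the frame of mat between -0.06 and 0.06 m and height (world z) of large_grip below 0.048 m and x of large_grip in the frame of mat between -0.12 and 0.12 m and y of large_grip in the frame of mat between -0.06 and 0.06 m and contact force between small_tin and large_tin below 0.05 N and linear speed of each of small_tin, large_tin, lid below 0.02 m/s).
It fails at once if the lid is lifted more than 30 mm above the caddy's rim (height (world z) of lid_hole above 0.117 m).
It fails at once if a bystander is moved more than 30 mm (distance of any of jar, cup, carton, bowl, spatula from where it was at the start of the episode above 0.03 m).
It fails at once if a tin is tipped over (angle between any of small_grip, large_grip's own z axis and vertical above 0.6 rad).
It also fails if it takes over 72 s, if anything falls off the work surface, if the arm or the gripper's body presses on something with over 40 N, if the wrist force passes 120 N, or if a joint passes its speed limit or range.

## Working session

There is one attempt and no reset: what is moved stays moved. The work goes in short steps, Python scripts to look and compute and a tool call to move; the robot and the scene stay as the last step left them, time stands still between calls to the robot, and variables do not carry over. Pictures are saved under pics/ and viewed, and the job is handed in when it is done.

Besides the shell and the picture viewer there is one more tool, called in YAML: its name, and indented under it one key for each argument. carry_out: Moves the arm, as the interface text tells. Shift numbers are shares of 0.02 m and turn numbers shares of 0.08 rad, none past 1 either way. Its arguments: {"type":"object","properties":{"commands":{"type":"array","items":{"type":"object","properties":{"x":{"type":"number"},"y":{"type":"number"},"z":{"type":"number"},"ax":{"type":"number"},"ay":{"type":"number"},"az":{"type":"number"}}}},"jaw":{"type":"number"},"force":{"type":"number"}},"required":["commands"]}

```bash
ls; mkdir -p pics
cat > h.py <<'E'
from bench import monitor, imaging, r
import numpy as np, cv2, pickle
from scipy.spatial.transform import Rotation as R
def Rm(o):
    o=np.array(o,float)
    return o if o.shape==(3,3) else (R.from_rotvec(o).as_matrix() if o.size==3 else R.from_quat(o).as_matrix())
def snap(name,tag):
    m=imaging.camera_model(name); p,d=imaging.capture(name)
    pickle.dump((m,p,d),open(f'{tag}.pkl','wb')); cv2.imwrite(f'pics/{tag}.png',p[:,:,::-1]); return m,p,d
def load(tag): return pickle.load(open(f'{tag}.pkl','rb'))
def ray(m,u,v,fish=False):
    K=np.array(m['mtx']); x=(u-K[0,2])/K[0,0]; y=(v-K[1,2])/K[1,1]
    if fish:
        t=np.hypot(x,y); s=np.sin(t)/t if t>1e-9 else 1; c=np.array([x*s,y*s,np.cos(t)])
    else: c=np.array([x,y,1.])
    c=c*[1,-1,-1]
    return Rm(m['orientation'])@c, np.array(m['origin'])
def at_z(m,u,v,z,fish=False):
    d,o=ray(m,u,v,fish); return o+d*(z-o[2])/d[2]
def at_d(m,u,v,D,fish=False):
    d,o=ray(m,u,v,fish); 
    c=Rm(m['orientation']).T@d
    return o+d*D/(-c[2])
E
python3 - <<'E'
from h import *
s=monitor.state(); print({k:np.round(v,3) if not isinstance(v,dict) else v for k,v in s.items()})
for n in ['scene','top','wrist']:
    m,p,d=snap(n,n+'0'); print(n,{k:np.round(v,4).tolist() if not isinstance(v,str) else v for k,v in m.items()})
E
```

```text
pics
{'time_s': np.float64(0.0), 'q': array([ 1.067,  0.478,  0.022,  1.556, -0.011,  1.109, -0.083]), 'qvel': array([ 0.   , -0.001, -0.001,  0.   ,  0.001,  0.001,  0.   ]), 'tau': array([ 1.0000e-03, -5.8285e+01,  1.5350e+00, -2.7261e+01, -5.4000e-02,
        1.7000e-02,  0.0000e+00]), 'position': array([ 0.26 , -0.622,  0.241]), 'tcp_rot': array([-3.079e+00, -6.170e-01,  1.000e-03]), 'force': array([-0.015,  0.131,  0.545]), 'moment': array([-0.05 ,  0.003,  0.013]), 'opening': np.float64(0.088)}
scene {'mtx': [[499.5911, 0.0, 323.0283], [0.0, 499.5911, 239.1105], [0.0, 0.0, 1.0]], 'origin': [1.2181, -0.1576, 1.1533], 'orientation': [0.4867, 0.4147, 1.3449]}
top {'mtx': [[565.3371, 0.0, 320.844], [0.0, 565.3371, 240.7217], [0.0, 0.0, 1.0]], 'origin': [0.3425, -0.0539, 1.4726], 'orientation': [0.1108, -0.0834, -1.5933]}
wrist {'mtx': [[371.6483, 0.0, 320.4306], [0.0, 371.6483, 240.3272], [0.0, 0.0, 1.0]], 'origin': [0.33, -0.5942, 0.3833], 'orientation': [-0.2422, 0.165, -1.167]}
```

View pics/scene0.png

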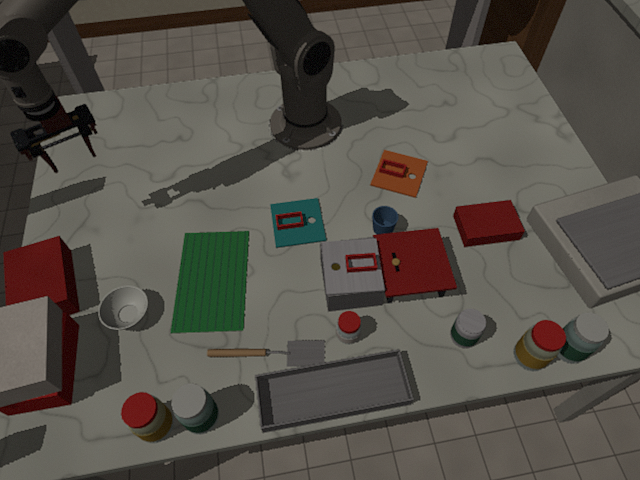

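View pics/top0.png

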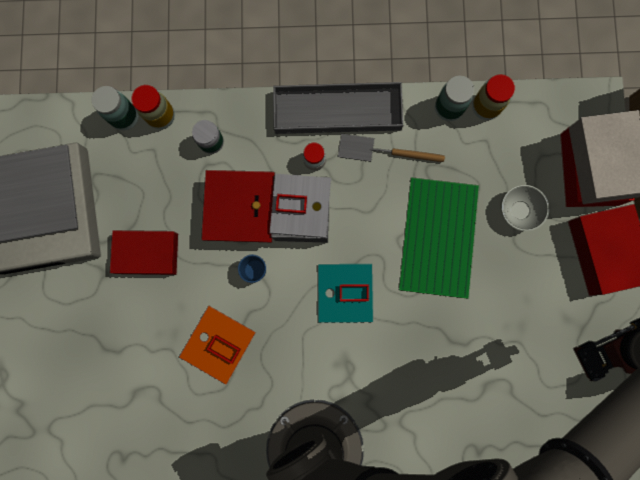

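View pics/wrist0.png

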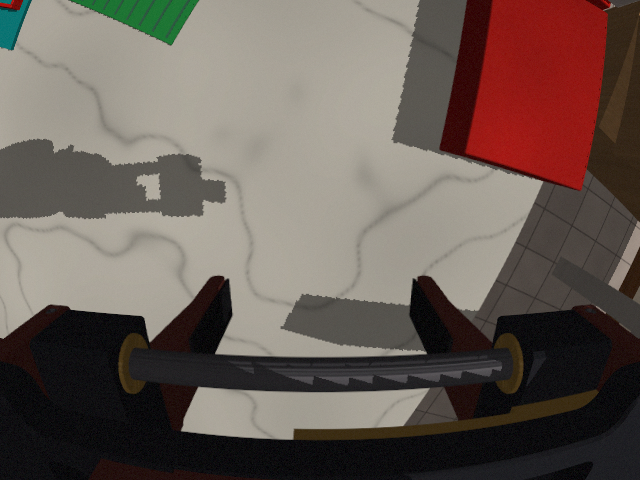

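Both overview pictures show three things shaped like the lid: grey on the caddy at top (300,207), teal at (345,293) and orange at (217,345). The aluminium one with the red frame on the caddy is the one I want. The pin is at about (256,205), the mat at (440,238), the jar at (314,155) and the cup at (252,268). I'll check the choice in a close crop.

Run:
```python
from h import *
m,p,d=load('top0')
c=p[160:250,195:335]; cv2.imwrite('pics/c1.png',cv2.resize(c,None,fx=5.6,fy=5.6,interpolation=cv2.INTER_CUBIC)[:,:,::-1])
m,p,d=load('scene0')
c=p[220:315,310:465]; cv2.imwrite('pics/c2.png',cv2.resize(c,None,fx=5,fy=5,interpolation=cv2.INTER_CUBIC)[:,:,::-1])
```

```text
(no output)
```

View pics/c1.png

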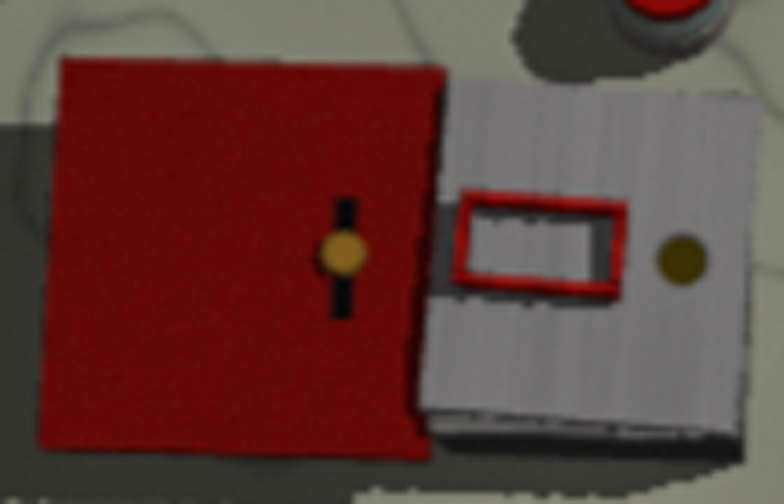

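View pics/c2.png

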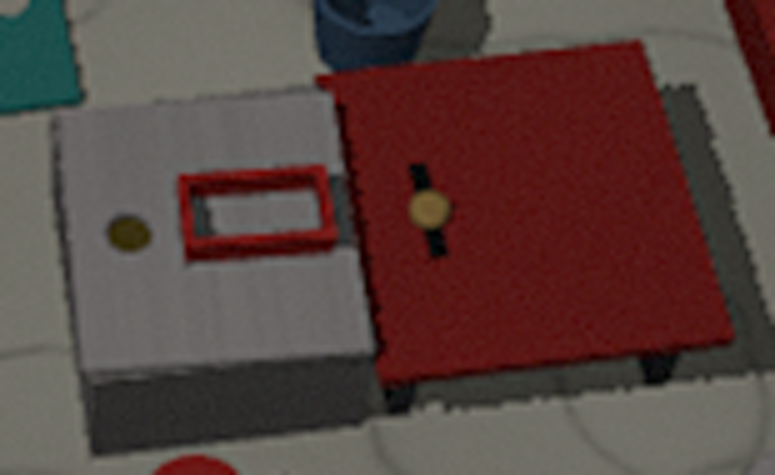

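The crops confirm it: grey lid with the red frame, hole at c1 (682,260), pin at (344,254), slot ends at (346,198) and (341,318).

Run:
```python
from h import *
T=load('top0')[0]; S=load('scene0')[0]
def t(U,V,z): return np.round(at_z(T,(U+.5)/5.6-.5+195,(V+.5)/5.6-.5+160,z)[:2]*1000,1)
def s(U,V,z): return np.round(at_z(S,(U+.5)/5-.5+310,(V+.5)/5-.5+220,z)[:2]*1000,1)
print('shelf top',[t(*c,.076) for c in [(62,58),(445,68),(430,460),(40,448)]])
print('shelf scene',[s(*c,.076) for c in [(733,340),(382,380),(318,78),(640,43)]])
print('slot',t(346,198,.076),t(341,318,.076), s(437,255,.076),s(417,166,.076))
print('pin',t(344,254,.0835),s(430,208,.0835))
print('hole',t(682,260,.09),s(129,234,.09))
print('frame outer top',[t(*c,.108) for c in [(462,190),(627,203),(619,299),(453,286)]])
print('frame outer scene',[s(*c,.108) for c in [(335,243),(188,255),(180,178),(325,167)]])
print('lid corners',[t(*c,.09) for c in [(446,76),(757,98),(742,432),(420,408)]],[s(*c,.09) for c in [(375,352),(85,370),(53,112),(330,90)]])
T0=T
def f(u,v,z): return np.round(at_z(T0,u,v,z)[:2]*1000,1)
print('mat',[f(*c,.003) for c in [(411,179),(478,184),(469,297),(400,290)]])
print('jar',f(314,153,.075),'cup',f(252,268,.05),'bowl',f(525,208,.045))
for tag in ['top0','scene0']:
    m,p,d=load(tag)
m,p,d=load('top0')
for u,v in [(220,200),(240,225),(310,190),(310,225),(440,240)]: print(u,v,at_d(m,u,v,d[v,u]))
```

```text
shelf top [array([704.4, 256.6]), array([694.8,  82.7]), array([516.5,  91.8]), array([526.4, 266.1])]
shelf scene [array([705.8, 258.3]), array([695.8,  85.1]), array([518.5,  96.1]), array([528. , 267.7])]
slot [636.2 128.2] [581.6 130.9] [633.2 129.3] [580.6 132.9]
pin [609.2 128.3] [610.3 130.9]
hole [601.2 -22.7] [601.3 -20.8]
frame outer top [array([631.7,  72.9]), array([6.239e+02, 4.000e-01]), array([581.2,   4.8]), array([589. ,  77.4])]
frame outer scene [array([635.,  74.]), array([628.5,   2.6]), array([584.9,   7.8]), array([591.8,  79.5])]
lid corners [array([687.6,  81. ]), array([673.6, -57.9]), array([523.6, -47.4]), array([538. ,  94.5])] [array([687.3,  82.4]), array([671.4, -56. ]), array([523.2, -45. ]), array([536. ,  97.1])]
mat [array([ 683.3, -272.9]), array([ 664.9, -448.6]), array([ 369. , -408.4]), array([ 391.2, -232. ])]
jar [740.9 -19.5] cup [454.1 144.4] bowl [ 590.1 -552.7]
220 200 [0.6255961  0.21997941 0.0768754 ]
240 225 [0.5598682  0.169123   0.08139655]
310 190 [ 0.64085705 -0.00795711  0.09596386]
310 225 [ 0.55378999 -0.00592181  0.09095918]
440 240 [ 0.51916017 -0.34211346 -0.00082851]
```

```bash
cat >> h.py <<'E'
def tool():
    s=monitor.state(); return s,np.array(s['position']),R.from_rotvec(s['tcp_rot']).as_matrix()
def plan(pos=None,ydir=None):
    s,p,M=tool()
    print('t',round(float(s['time_s']),2),'pos',np.round(p,4),'ytool',np.round(M[:,1],3),'z',np.round(M[:,2],3),'F',np.round(s['force'],1),'open',round(float(s['opening']),4))
    if ydir is not None:
        y=np.array([ydir[0],ydir[1],0.]);y/=np.linalg.norm(y); z=np.array([0,0,-1.]); T=np.c_[np.cross(y,z),y,z]
        rv=R.from_matrix(M.T@T).as_rotvec(); print(' turn units',np.round(rv/.08,2))
    else: T=M
    if pos is not None:
        print(' shift units before turn',np.round(M.T@(np.array(pos)-p)/.02,2),'after turn',np.round(T.T@(np.array(pos)-p)/.02,2))
E
python3 -c "
from h import *
plan([.608,.040,.242],(-.1,-.995))"
```

```text
t 0.15 pos [ 0.2601 -0.6224  0.2409] ytool [ 0.386 -0.923 -0.001] z [-0.001  0.001 -1.   ] F [-0.8  0.4 -0. ] open 0.0882
 turn units [-0.02  0.01  6.2 ]
 shift units before turn [ 2.882e+01 -2.386e+01 -2.000e-02] after turn [ 14.   -34.7   -0.05]
```

carry_out:
  commands:
    - {"az": 1}
    - {"az": 1}
    - {"az": 1}
    - {"az": 1}
    - {"az": 1}
    - {"az": 1}
    - {"az": 0.2,"x": 0.4,"y": -1}
    - {"x": 0.4,"y": -1}
    - {"x": 0.4,"y": -1}
    - {"x": 0.4,"y": -1}
  jaw: 20
  force: 20

```text
$.commands[0]: bad value
```

```bash
python3 -c "
from h import *
plan([.608,.040,.242],(-.1,-.995))"
```

```text
t 0.15 pos [ 0.2601 -0.6224  0.2409] ytool [ 0.386 -0.923 -0.001] z [-0.001  0.001 -1.   ] F [-0.8  0.4 -0. ] open 0.0882
 turn units [-0.02  0.01  6.2 ]
 shift units before turn [ 2.882e+01 -2.386e+01 -2.000e-02] after turn [ 14.   -34.7   -0.05]
```

carry_out:
  commands:
    - {"x": 0,"y": 0,"z": 0,"ax": 0,"ay": 0,"az": 1}
    - {"x": 0,"y": 0,"z": 0,"ax": 0,"ay": 0,"az": 1}
    - {"x": 0,"y": 0,"z": 0,"ax": 0,"ay": 0,"az": 1}
    - {"x": 0,"y": 0,"z": 0,"ax": 0,"ay": 0,"az": 1}
    - {"x": 0,"y": 0,"z": 0,"ax": 0,"ay": 0,"az": 1}
    - {"x": 0,"y": 0,"z": 0,"ax": 0,"ay": 0,"az": 1}
    - {"x": 0.4,"y": -1,"z": 0,"ax": 0,"ay": 0,"az": 0.2}
    - {"x": 0.4,"y": -1,"z": 0,"ax": 0,"ay": 0,"az": 0}
    - {"x": 0.4,"y": -1,"z": 0,"ax": 0,"ay": 0,"az": 0}
    - {"x": 0.4,"y": -1,"z": 0,"ax": 0,"ay": 0,"az": 0}
  jaw: 20
  force: 20

```text
time_s: 1.15
position: [0.3, -0.5453, 0.2413]
tcp_rot: [-3.137, 0.157, 0.001]
force: [0.4, -0.3, 0.2]
opening: 0.0201
```

```bash
python3 -c "
from h import *
plan([.608,.040,.242],(-.1,-.995))"
```

```text
t 1.15 pos [ 0.3    -0.5453  0.2413] ytool [-0.1   -0.995 -0.   ] z [-0.     0.001 -1.   ] F [ 0.4 -0.3  0.2] open 0.0201
 turn units [-0.01  0.01 -0.  ]
 shift units before turn [ 1.239e+01 -3.066e+01 -3.000e-02] after turn [ 12.4  -30.66  -0.04]
```

carry_out:
  commands:
    - {"x": 0.4,"y": -1,"z": 0,"ax": 0,"ay": 0,"az": 0}
    - {"x": 0.4,"y": -1,"z": 0,"ax": 0,"ay": 0,"az": 0}
    - {"x": 0.4,"y": -1,"z": 0,"ax": 0,"ay": 0,"az": 0}
    - {"x": 0.4,"y": -1,"z": 0,"ax": 0,"ay": 0,"az": 0}
    - {"x": 0.4,"y": -1,"z": 0,"ax": 0,"ay": 0,"az": 0}
    - {"x": 0.4,"y": -1,"z": 0,"ax": 0,"ay": 0,"az": 0}
    - {"x": 0.4,"y": -1,"z": 0,"ax": 0,"ay": 0,"az": 0}
    - {"x": 0.4,"y": -1,"z": 0,"ax": 0,"ay": 0,"az": 0}
    - {"x": 0.4,"y": -1,"z": 0,"ax": 0,"ay": 0,"az": 0}
    - {"x": 0.4,"y": -1,"z": 0,"ax": 0,"ay": 0,"az": 0}

```text
time_s: 2.15
position: [0.3996, -0.3543, 0.2415]
tcp_rot: [-3.137, 0.157, 0.001]
force: [0.1, 1.1, 0.5]
opening: 0.0199
```

carry_out:
  commands:
    - {"x": 0.4,"y": -1,"z": 0,"ax": 0,"ay": 0,"az": 0}
    - {"x": 0.4,"y": -1,"z": 0,"ax": 0,"ay": 0,"az": 0}
    - {"x": 0.4,"y": -1,"z": 0,"ax": 0,"ay": 0,"az": 0}
    - {"x": 0.4,"y": -1,"z": 0,"ax": 0,"ay": 0,"az": 0}
    - {"x": 0.4,"y": -1,"z": 0,"ax": 0,"ay": 0,"az": 0}
    - {"x": 0.4,"y": -1,"z": 0,"ax": 0,"ay": 0,"az": 0}
    - {"x": 0.4,"y": -1,"z": 0,"ax": 0,"ay": 0,"az": 0}
    - {"x": 0.4,"y": -1,"z": 0,"ax": 0,"ay": 0,"az": 0}
    - {"x": 0.4,"y": -1,"z": 0,"ax": 0,"ay": 0,"az": 0}
    - {"x": 0.4,"y": -1,"z": 0,"ax": 0,"ay": 0,"az": 0}

```text
time_s: 3.15
position: [0.4992, -0.1634, 0.2415]
tcp_rot: [-3.138, 0.157, 0.001]
force: [-0.4, -0.5, -1.3]
opening: 0.0199
```

carry_out:
  commands:
    - {"x": 0.4,"y": -1,"z": 0,"ax": 0,"ay": 0,"az": 0}
    - {"x": 0.4,"y": -1,"z": 0,"ax": 0,"ay": 0,"az": 0}
    - {"x": 0.4,"y": -1,"z": 0,"ax": 0,"ay": 0,"az": 0}
    - {"x": 0.4,"y": -1,"z": 0,"ax": 0,"ay": 0,"az": 0}
    - {"x": 0.4,"y": -1,"z": 0,"ax": 0,"ay": 0,"az": 0}
    - {"x": 0.4,"y": -1,"z": 0,"ax": 0,"ay": 0,"az": 0}
    - {"x": 0.4,"y": -1,"z": 0,"ax": 0,"ay": 0,"az": 0}
    - {"x": 0.4,"y": -1,"z": 0,"ax": 0,"ay": 0,"az": 0}
    - {"x": 0.4,"y": -1,"z": 0,"ax": 0,"ay": 0,"az": 0}
    - {"x": 0.8,"y": -1,"z": 0,"ax": 0,"ay": 0,"az": 0}

```text
time_s: 4.15
position: [0.6062, 0.0267, 0.2414]
tcp_rot: [3.137, -0.157, -0.002]
force: [-0.4, 0.0, 0.2]
opening: 0.0203
```

```bash
python3 -c "
from h import *
plan([.608,.040,.242],(-.1,-.995))
snap('wrist','w1');plan([.608,.040,.242],(-.1,-.995))"
```

```text
t 4.15 pos [0.6062 0.0267 0.2414] ytool [-0.1   -0.995  0.   ] z [-0.001 -0.    -1.   ] F [-0.4  0.   0.2] open 0.0203
 turn units [0.   0.01 0.  ]
 shift units before turn [ 0.02 -0.67 -0.03] after turn [ 0.02 -0.67 -0.03]
t 4.2 pos [0.6089 0.0309 0.2415] ytool [-0.096 -0.995 -0.003] z [ 0.001  0.003 -1.   ] F [3.1 2.5 1.4] open 0.0199
 turn units [-0.03 -0.02  0.05]
 shift units before turn [-0.09 -0.45 -0.02] after turn [-0.09 -0.45 -0.03]
```

View pics/w1.png

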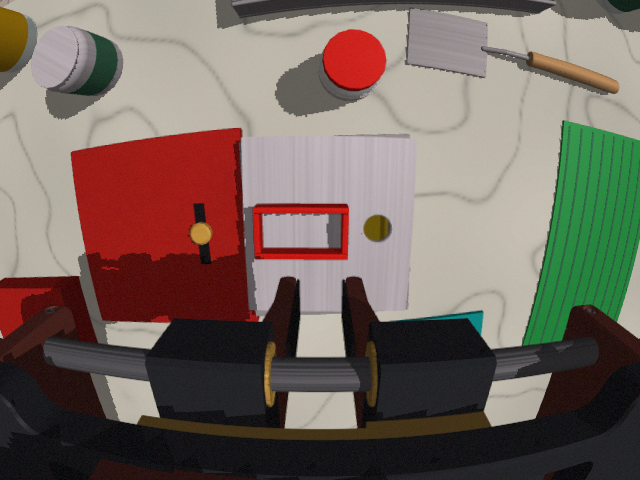

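Run:
```python
from h import *
m,p,d=load('w1')
c=p[190:290,170:420]; cv2.imwrite('pics/c3.png',cv2.resize(c,None,fx=3.2,fy=3.2,interpolation=cv2.INTER_CUBIC)[:,:,::-1])
```

```text
(no output)
```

View pics/c3.png

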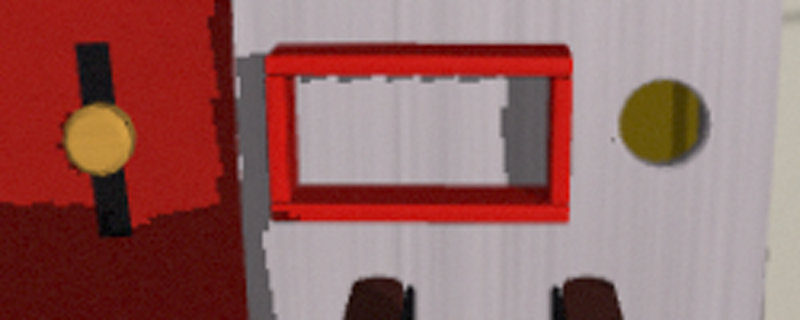

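Run:
```python
from h import *
W=load('w1')[0]
def w(U,V,z): return np.round(at_z(W,(U+.5)/3.2-.5+170,(V+.5)/3.2-.5+190,z,True)[:2]*1000,1)
print('pin',w(100,139,.0835),'hole',w(664,122,.09),'frame',w(419,137.5,.108))
print('slot',w(93,43,.076),w(117,235,.076))
print('frame corners',[w(*c,.108) for c in [(268,55),(570,53),(568,220),(270,220)]])
```

```text
pin [613.1 130.1] hole [604.2 -19.9] frame [610.9  41.5]
slot [638.3 130.1] [583.2 133.2]
frame corners [array([634.8,  75.2]), array([627.9,   3.7]), array([586.5,   7.6]), array([593.7,  80.8])]
```

carry_out:
  commands:
    - {"x": 0,"y": -0.5,"z": 0.5,"ax": 0,"ay": 0,"az": 0}
    - {"x": 0,"y": 0,"z": 1,"ax": 0,"ay": 0,"az": 0}
    - {"x": 0,"y": 0,"z": 1,"ax": 0,"ay": 0,"az": 0}
    - {"x": 0,"y": 0,"z": 1,"ax": 0,"ay": 0,"az": 0}
    - {"x": 0,"y": 0,"z": 0.8,"ax": 0,"ay": 0,"az": 0}
    - {"x": 0,"y": 0,"z": 0.5,"ax": 0,"ay": 0,"az": 0}
    - {"x": 0,"y": 0,"z": 0,"ax": 0,"ay": 0,"az": 0}
    - {"x": 0,"y": 0,"z": 0,"ax": 0,"ay": 0,"az": 0}
    - {"x": 0,"y": 0,"z": 0,"ax": 0,"ay": 0,"az": 0}
    - {"x": 0,"y": 0,"z": 0,"ax": 0,"ay": 0,"az": 0}

```text
time_s: 5.2
position: [0.6081, 0.0359, 0.1466]
tcp_rot: [-3.137, 0.158, -0.003]
force: [0.0, -0.4, 1.1]
opening: 0.0199
```

```bash
python3 -c "
from h import *
plan([.6095,.041,.1125],(-.1,-.995))
snap('wrist','w2');snap('scene','s2')"
```

```text
t 5.2 pos [0.6081 0.0359 0.1466] ytool [-0.1   -0.995 -0.   ] z [ 0.002  0.    -1.   ] F [ 0.  -0.4  1.1] open 0.0199
 turn units [-0.   -0.02 -0.  ]
 shift units before turn [ 0.04 -0.26  1.7 ] after turn [ 0.04 -0.26  1.7 ]
```

View pics/w2.png

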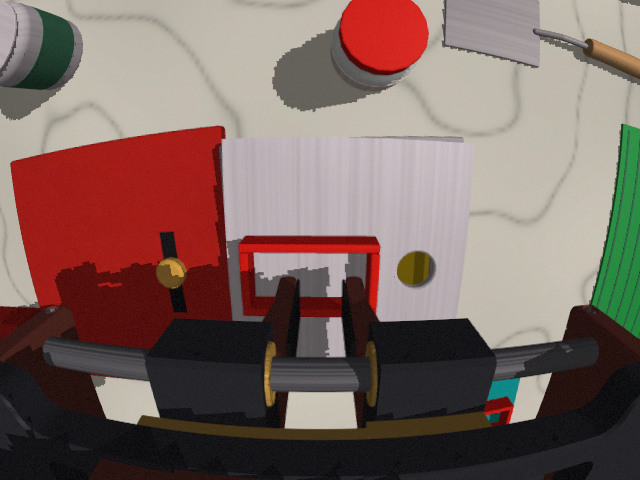

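The fingertips, at about (285,290) and (355,290), are over the frame and need about 5 mm more toward +y. The next move does that and lowers into the frame.

carry_out:
  commands:
    - {"x": 0.05,"y": -0.25,"z": 0,"ax": 0,"ay": 0,"az": 0}
    - {"x": 0,"y": 0,"z": 0.4,"ax": 0,"ay": 0,"az": 0}
    - {"x": 0,"y": 0,"z": 0.4,"ax": 0,"ay": 0,"az": 0}
    - {"x": 0,"y": 0,"z": 0.4,"ax": 0,"ay": 0,"az": 0}
    - {"x": 0,"y": 0,"z": 0.4,"ax": 0,"ay": 0,"az": 0}
    - {"x": 0,"y": 0,"z": 0.1,"ax": 0,"ay": 0,"az": 0}
    - {"x": 0,"y": 0,"z": 0,"ax": 0,"ay": 0,"az": 0}
    - {"x": 0,"y": 0,"z": 0,"ax": 0,"ay": 0,"az": 0}
    - {"x": 0,"y": 0,"z": 0,"ax": 0,"ay": 0,"az": 0}
    - {"x": 0,"y": 0,"z": 0,"ax": 0,"ay": 0,"az": 0}

```text
time_s: 6.3
position: [0.6093, 0.0408, 0.112]
tcp_rot: [-3.138, 0.157, -0.001]
force: [0.3, -0.9, -0.3]
opening: 0.0201
```

carry_out:
  commands:
    - {"x": 0,"y": 0,"z": 0,"ax": 0,"ay": 0,"az": 0}
    - {"x": 0,"y": 0,"z": 0,"ax": 0,"ay": 0,"az": 0}
    - {"x": 0,"y": 0,"z": 0,"ax": 0,"ay": 0,"az": 0}
    - {"x": 0,"y": 0,"z": 0,"ax": 0,"ay": 0,"az": 0}
    - {"x": 0,"y": 0,"z": 0,"ax": 0,"ay": 0,"az": 0}
    - {"x": 0,"y": 0,"z": 0,"ax": 0,"ay": 0,"az": 0}
    - {"x": 0,"y": 0,"z": 0,"ax": 0,"ay": 0,"az": 0}
    - {"x": 0,"y": 0,"z": 0,"ax": 0,"ay": 0,"az": 0}
    - {"x": 0,"y": 0,"z": 0,"ax": 0,"ay": 0,"az": 0}
    - {"x": 0,"y": 0,"z": 0,"ax": 0,"ay": 0,"az": 0}
  jaw: 60
  force: 20

```text
time_s: 7.3
position: [0.6092, 0.041, 0.1117]
tcp_rot: [-3.137, 0.157, -0.0]
force: [-0.7, 2.7, 1.1]
opening: 0.0463
```

```bash
python3 -c "
from h import *
plan()
snap('wrist','w3')"
```

```text
t 7.3 pos [0.6092 0.041  0.1117] ytool [-0.1   -0.995 -0.   ] z [ 0.  0. -1.] F [-0.7  2.7  1.1] open 0.0463
```

View pics/w3.png

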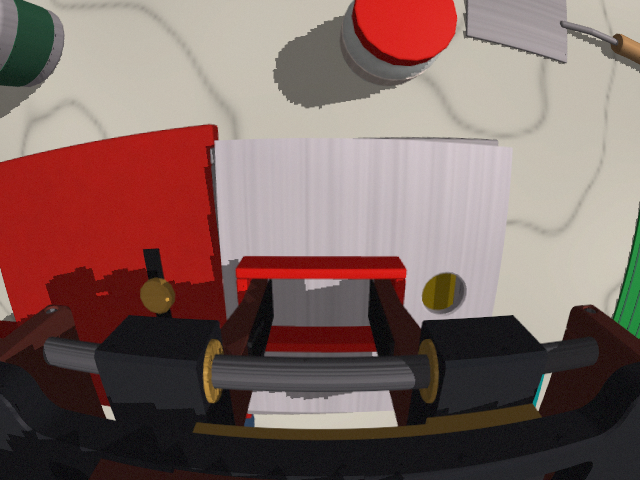

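The jaws stopped at 46 mm, spread against the frame's end walls. The pin is at about (157,295) and the hole at (444,293). I'll slide most of the way now.

carry_out:
  commands:
    - {"x": 0,"y": -0.4,"z": 0,"ax": 0,"ay": 0,"az": 0}
    - {"x": 0,"y": -0.7,"z": 0,"ax": 0,"ay": 0,"az": 0}
    - {"x": 0,"y": -0.8,"z": 0,"ax": 0,"ay": 0,"az": 0}
    - {"x": -0.1,"y": -0.8,"z": 0,"ax": 0,"ay": 0,"az": 0}
    - {"x": -0.1,"y": -0.8,"z": 0,"ax": 0,"ay": 0,"az": 0}
    - {"x": -0.1,"y": -0.8,"z": 0,"ax": 0,"ay": 0,"az": 0}
    - {"x": 0,"y": -0.8,"z": 0,"ax": 0,"ay": 0,"az": 0}
    - {"x": 0,"y": -0.8,"z": 0,"ax": 0,"ay": 0,"az": 0}
    - {"x": 0,"y": 0,"z": 0,"ax": 0,"ay": 0,"az": 0}
    - {"x": 0,"y": 0,"z": 0,"ax": 0,"ay": 0,"az": 0}
  jaw: 60
  force: 30

```text
time_s: 8.35
position: [0.6149, 0.1625, 0.112]
tcp_rot: [-3.134, 0.153, -0.001]
force: [0.9, 3.9, 1.1]
opening: 0.0464
```

```bash
python3 -c "
from h import *
plan([.6179,.192,.1117])
snap('wrist','w4');snap('top','t4');plan([.6179,.192,.1117])"
```

```text
t 8.35 pos [0.6149 0.1625 0.112 ] ytool [-0.097 -0.995 -0.004] z [ 0.001  0.004 -1.   ] F [0.9 3.9 1.1] open 0.0464
 shift units before turn [ 0.01 -1.48  0.02] after turn [ 0.01 -1.48  0.02]
t 8.45 pos [0.615  0.1605 0.1118] ytool [-0.099 -0.995 -0.002] z [ 0.001  0.002 -1.   ] F [0.6 2.8 1.9] open 0.0464
 shift units before turn [-0.01 -1.58  0.01] after turn [-0.01 -1.58  0.01]
```

View pics/w4.png

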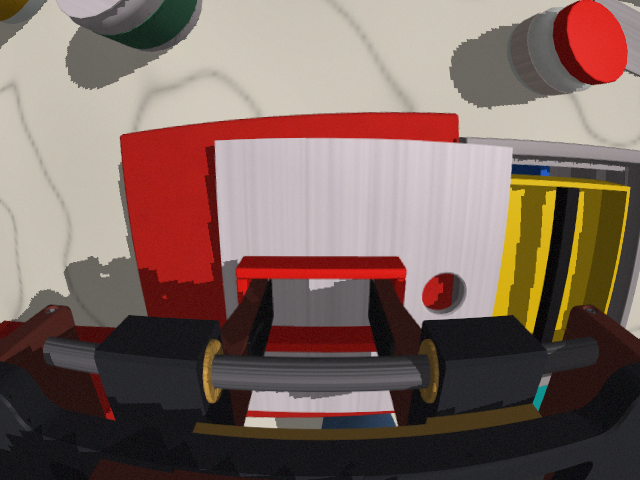

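The lid follows rigidly: its hole is still at (444,293) and shows the red shelf. I'll go about 26 mm further and look again.

carry_out:
  commands:
    - {"x": 0,"y": -0.3,"z": 0,"ax": 0,"ay": 0,"az": 0}
    - {"x": 0,"y": -0.3,"z": 0,"ax": 0,"ay": 0,"az": 0}
    - {"x": 0,"y": -0.3,"z": 0,"ax": 0,"ay": 0,"az": 0}
    - {"x": 0,"y": -0.3,"z": 0,"ax": 0,"ay": 0,"az": 0}
    - {"x": 0,"y": -0.1,"z": 0,"ax": 0,"ay": 0,"az": 0}
    - {"x": 0,"y": 0,"z": 0,"ax": 0,"ay": 0,"az": 0}
    - {"x": 0,"y": 0,"z": 0,"ax": 0,"ay": 0,"az": 0}
    - {"x": 0,"y": 0,"z": 0,"ax": 0,"ay": 0,"az": 0}
    - {"x": 0,"y": 0,"z": 0,"ax": 0,"ay": 0,"az": 0}
    - {"x": 0,"y": 0,"z": 0,"ax": 0,"ay": 0,"az": 0}

```text
time_s: 9.45
position: [0.6172, 0.185, 0.1114]
tcp_rot: [-3.137, 0.157, 0.001]
force: [-0.6, 1.7, -3.9]
opening: 0.0461
```

Run:
```python
from h import *
plan([.6179,.192,.1117])
m,p,d=snap('wrist','w5')
c=p[250:330,390:500]; cv2.imwrite('pics/c5.png',cv2.resize(c,None,fx=7,fy=7,interpolation=cv2.INTER_CUBIC)[:,:,::-1])
```

```text
t 9.45 pos [0.6172 0.185  0.1114] ytool [-0.1   -0.995 -0.   ] z [-0.001  0.001 -1.   ] F [-0.6  1.7 -3.9] open 0.0461
 shift units before turn [ 0.   -0.35 -0.01] after turn [ 0.   -0.35 -0.01]
```

View pics/c5.png

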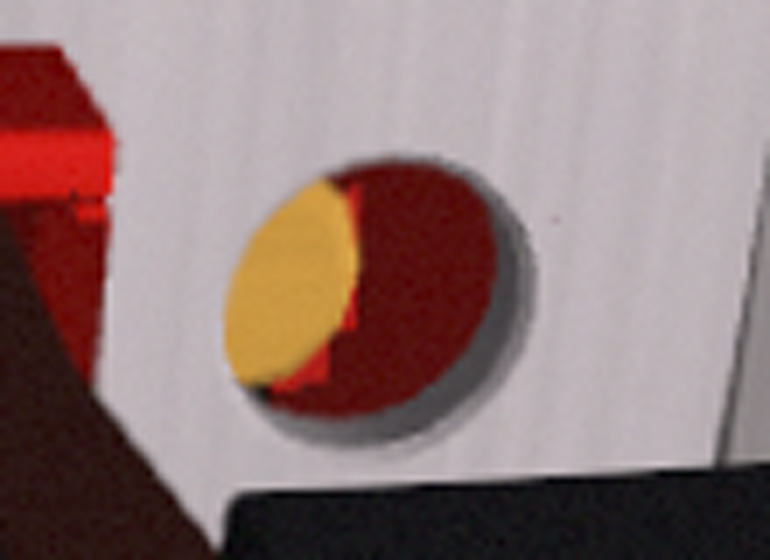

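```bash
cat >> h.py <<'E'
from scipy.optimize import least_squares
def circ(m,pts,z,r,s,off,fish=True):
    P=np.array([at_z(m,(U+.5)/s-.5+off[0],(V+.5)/s-.5+off[1],z,fish)[:2] for U,V in pts])
    f=least_squares(lambda c:np.hypot(*(P-c).T)-r,P.mean(0)-0); return np.round(f.x*1000,1),np.round(f.fun*1000,1)
E
python3 - <<'E'
from h import *
m,p,d=load('w5')
a=dict(s=7,off=(390,250))
h=[(537,285),(520,225),(470,175),(400,155),(370,450),(440,432),(500,380),(225,300),(262,408)]
print(circ(m,h,.09,.0115,**a))
pp=[(335,185),(352,215),(358,250),(352,290),(335,330),(310,358),(275,380)]
def c0(z,r):
    P=np.array([at_z(m,(U+.5)/7-.5+390,(V+.5)/7-.5+250,z,True)[:2] for U,V in pp])
    f=least_squares(lambda c:np.hypot(*(P-c).T)-r,P[2]+[0,r]); return np.round(f.x*1000,1),np.round(f.fun*1000,1)
print(c0(.0835,.008),c0(.082,.0095),c0(.0815,.01))
E
```

```text
(array([612.3, 122.9]), array([ 0.4,  0. , -0.1,  0.2, -0. ,  0.2,  0.2,  0.7, -0.1]))
(array([612.9, 130.6]), array([ 0.8,  0.2, -0.3, -0.5, -0.2,  0.2,  0.7])) (array([612.7, 131.8]), array([ 0.2,  0.1, -0.1, -0.2, -0. ,  0.1,  0.1])) (array([612.6, 132.2]), array([ 0.1,  0. , -0.1, -0.1,  0.1,  0.1, -0. ]))
```

The pin shows at the hole's -x/+y edge. The fits put the hole centre about 8.7 mm short of it. I'll go that far, look, then lower.

carry_out:
  commands:
    - {"x": 0,"y": -0.2,"z": 0,"ax": 0,"ay": 0,"az": 0}
    - {"x": -0.02,"y": -0.21,"z": 0,"ax": 0,"ay": 0,"az": 0}
    - {"x": 0,"y": 0,"z": 0,"ax": 0,"ay": 0,"az": 0}
    - {"x": 0,"y": 0,"z": 0,"ax": 0,"ay": 0,"az": 0}
    - {"x": 0,"y": 0,"z": 0,"ax": 0,"ay": 0,"az": 0}
    - {"x": 0,"y": 0,"z": 0,"ax": 0,"ay": 0,"az": 0}
    - {"x": 0,"y": 0,"z": 0,"ax": 0,"ay": 0,"az": 0}
    - {"x": 0,"y": 0,"z": 0,"ax": 0,"ay": 0,"az": 0}
    - {"x": 0,"y": 0,"z": 0,"ax": 0,"ay": 0,"az": 0}
    - {"x": 0,"y": 0,"z": 0,"ax": 0,"ay": 0,"az": 0}

```text
time_s: 10.5
position: [0.6179, 0.1928, 0.1116]
tcp_rot: [3.138, -0.157, -0.0]
force: [0.0, -0.1, -2.9]
opening: 0.0465
```

Run:
```python
from h import *
plan([.6179,.192,.1117])
m,p,d=snap('wrist','w6')
c=p[250:330,390:500]; cv2.imwrite('pics/c6.png',cv2.resize(c,None,fx=7,fy=7,interpolation=cv2.INTER_CUBIC)[:,:,::-1])
```

```text
t 10.5 pos [0.6179 0.1928 0.1116] ytool [-0.1   -0.995  0.   ] z [-0. -0. -1.] F [ 0.  -0.1 -2.9] open 0.0465
 shift units before turn [ 0.    0.04 -0.  ] after turn [ 0.    0.04 -0.  ]
```

View pics/c6.png

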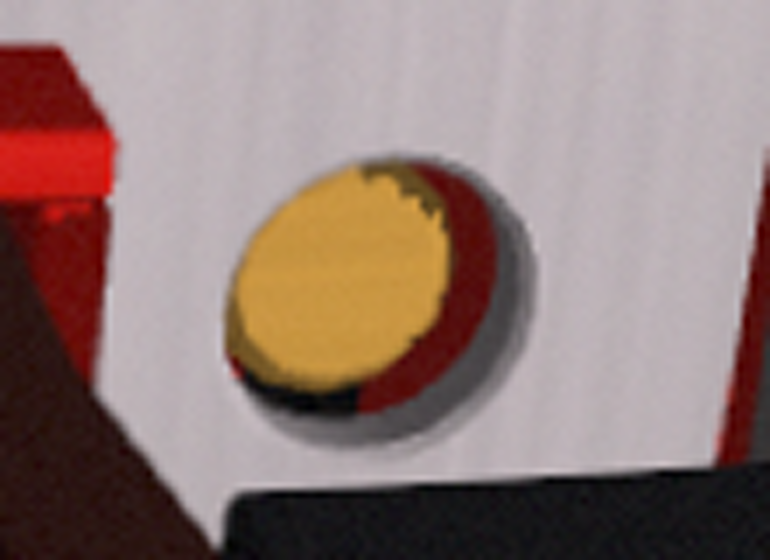

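Run:
```python
from h import *
m,p,d=load('w6')
a=dict(s=7,off=(390,250))
h=[(537,285),(520,225),(470,175),(400,155),(370,450),(440,432),(500,380),(262,408)]
print('hole',circ(m,h,.09,.0115,**a))
print('hole low',circ(m,[(497,270),(490,225),(470,185),(480,330),(440,380),(400,405),(360,417)],.084,.0115,**a))
pp=[(450,250),(440,305),(415,345),(370,378),(315,390)]
for z,r in [(.0835,.008),(.082,.0095),(.0815,.01)]: print('pin',circ(m,pp,z,r,**a))
```

```text
hole (array([612.9, 130.4]), array([ 0.2, -0.1, -0.2,  0.3, -0.1,  0.1,  0. ,  0.1]))
hole low (array([612.3, 131.2]), array([ 0.1, -0.1, -0.1,  0.1,  0.1, -0.1, -0.2]))
pin (array([611.7, 131.5]), array([ 0.4, -0.1, -0.2, -0.1,  0.4]))
pin (array([612.2, 132.2]), array([-0. , -0. ,  0. ,  0. , -0.1]))
pin (array([612.4, 132.4]), array([-0.1,  0. ,  0.1,  0.1, -0.2]))
```

The hole is about 1.3 mm short. I'll correct that and lower the lid 8 mm.

carry_out:
  commands:
    - {"x": -0.01,"y": -0.06,"z": 0,"ax": 0,"ay": 0,"az": 0}
    - {"x": 0,"y": 0,"z": 0,"ax": 0,"ay": 0,"az": 0}
    - {"x": 0,"y": 0,"z": 0.1,"ax": 0,"ay": 0,"az": 0}
    - {"x": 0,"y": 0,"z": 0.1,"ax": 0,"ay": 0,"az": 0}
    - {"x": 0,"y": 0,"z": 0.1,"ax": 0,"ay": 0,"az": 0}
    - {"x": 0,"y": 0,"z": 0.1,"ax": 0,"ay": 0,"az": 0}
    - {"x": 0,"y": 0,"z": 0,"ax": 0,"ay": 0,"az": 0}
    - {"x": 0,"y": 0,"z": 0,"ax": 0,"ay": 0,"az": 0}
    - {"x": 0,"y": 0,"z": 0,"ax": 0,"ay": 0,"az": 0}
    - {"x": 0,"y": 0,"z": 0,"ax": 0,"ay": 0,"az": 0}

```text
time_s: 11.55
position: [0.6179, 0.194, 0.1038]
tcp_rot: [3.138, -0.158, 0.0]
force: [-0.8, -1.2, 0.3]
opening: 0.0466
```

Run:
```python
from h import *
plan([.6179,.1945,.1037])
m,p,d=snap('wrist','w7')
c=p[230:350,340:500]; cv2.imwrite('pics/c7.png',cv2.resize(c,None,fx=5,fy=5,interpolation=cv2.INTER_CUBIC)[:,:,::-1])
```

```text
t 11.55 pos [0.6179 0.194  0.1038] ytool [-0.1   -0.995  0.   ] z [ 0. -0. -1.] F [-0.8 -1.2  0.3] open 0.0466
 shift units before turn [-0.   -0.03  0.  ] after turn [-0.   -0.03  0.  ]
```

View pics/c7.png

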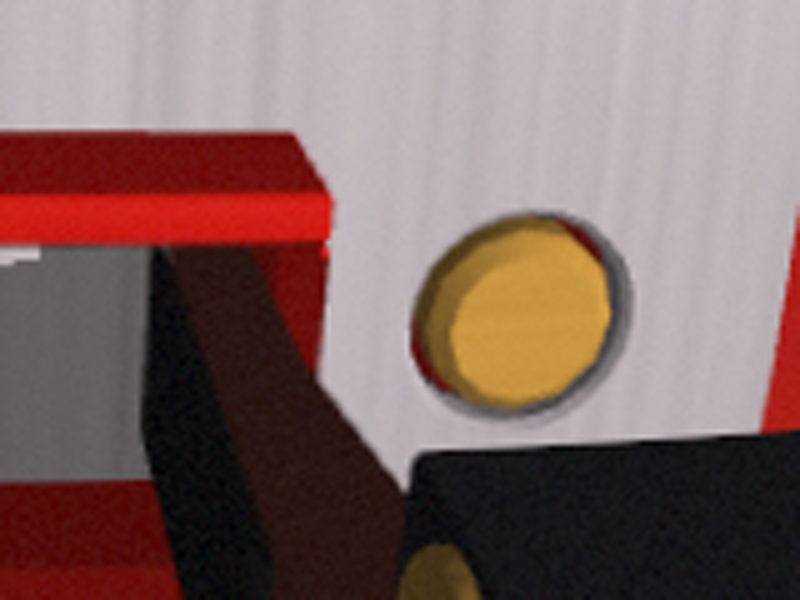

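The pin sits inside the hole (centre about (520,315) in the crop), and the lid came down 7.8 mm with almost no force. Release and lift.

carry_out:
  commands:
    - {"x": 0,"y": 0,"z": 0,"ax": 0,"ay": 0,"az": 0}
    - {"x": 0,"y": 0,"z": 0,"ax": 0,"ay": 0,"az": 0}
    - {"x": 0,"y": 0,"z": 0,"ax": 0,"ay": 0,"az": 0}
    - {"x": 0,"y": 0,"z": 0,"ax": 0,"ay": 0,"az": 0}
    - {"x": 0,"y": 0,"z": -0.5,"ax": 0,"ay": 0,"az": 0}
    - {"x": 0,"y": 0,"z": -1,"ax": 0,"ay": 0,"az": 0}
    - {"x": 0,"y": 0,"z": -1,"ax": 0,"ay": 0,"az": 0}
    - {"x": 0,"y": 0,"z": -1,"ax": 0,"ay": 0,"az": 0}
    - {"x": 0,"y": 0,"z": -1,"ax": 0,"ay": 0,"az": 0}
    - {"x": 0,"y": 0,"z": -1,"ax": 0,"ay": 0,"az": 0}
  jaw: 25
  force: 20

```text
time_s: 12.6
position: [0.618, 0.1942, 0.2154]
tcp_rot: [-3.137, 0.157, -0.002]
force: [0.7, 0.4, 0.1]
opening: 0.0247
```

Run:
```python
from h import *
plan([.603,.020,.2])
m,p,d=snap('wrist','w8')
```

```text
t 12.6 pos [0.618  0.1942 0.2154] ytool [-0.1   -0.995 -0.001] z [ 0.001  0.    -1.   ] F [0.7 0.4 0.1] open 0.0247
 shift units before turn [0.12 8.74 0.77] after turn [0.12 8.74 0.77]
```

View pics/w8.png

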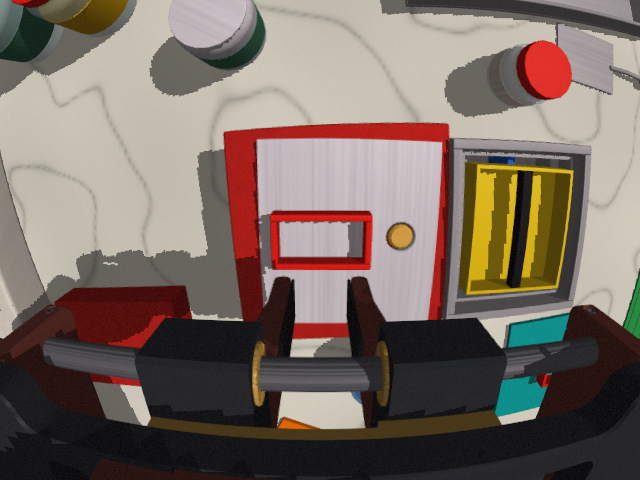

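The lid lies home, with the pin at (400,236) in its hole. The yellow tin's black bar is in view at about (521,230). Next I'll go above the caddy and open to 44 mm.

carry_out:
  commands:
    - {"x": 0,"y": 0.8,"z": 0,"ax": 0,"ay": 0,"az": 0}
    - {"x": 0,"y": 1,"z": 0,"ax": 0,"ay": 0,"az": 0}
    - {"x": 0,"y": 1,"z": 0,"ax": 0,"ay": 0,"az": 0}
    - {"x": 0,"y": 1,"z": 0,"ax": 0,"ay": 0,"az": 0}
    - {"x": 0,"y": 1,"z": 0,"ax": 0,"ay": 0,"az": 0}
    - {"x": 0,"y": 1,"z": 0,"ax": 0,"ay": 0,"az": 0}
    - {"x": 0,"y": 1,"z": 0,"ax": 0,"ay": 0,"az": 0}
    - {"x": 0,"y": 1,"z": 0,"ax": 0,"ay": 0,"az": -0.5}
    - {"x": 0.1,"y": 0.9,"z": 0,"ax": 0,"ay": 0,"az": 0}
    - {"x": 0,"y": 0,"z": 0,"ax": 0,"ay": 0,"az": 0}
  jaw: 44

```text
time_s: 13.65
position: [0.6022, 0.0158, 0.2124]
tcp_rot: [3.137, -0.104, -0.003]
force: [-0.5, -0.0, -0.7]
opening: 0.0438
```

Run:
```python
from h import *
plan([.603,.020,.2],(-.057,-.998))
m,p,d=snap('wrist','w9')
c=p[120:340,190:460]; cv2.imwrite('pics/c9.png',cv2.resize(c,None,fx=2.7,fy=2.7,interpolation=cv2.INTER_CUBIC)[:,:,::-1])
```

```text
t 13.65 pos [0.6022 0.0158 0.2124] ytool [-0.066 -0.998  0.003] z [-0.002 -0.002 -1.   ] F [-0.5 -0.  -0.7] open 0.0438
 turn units [ 0.03  0.02 -0.11]
 shift units before turn [ 0.03 -0.21  0.62] after turn [ 0.03 -0.21  0.62]
```

View pics/c9.png

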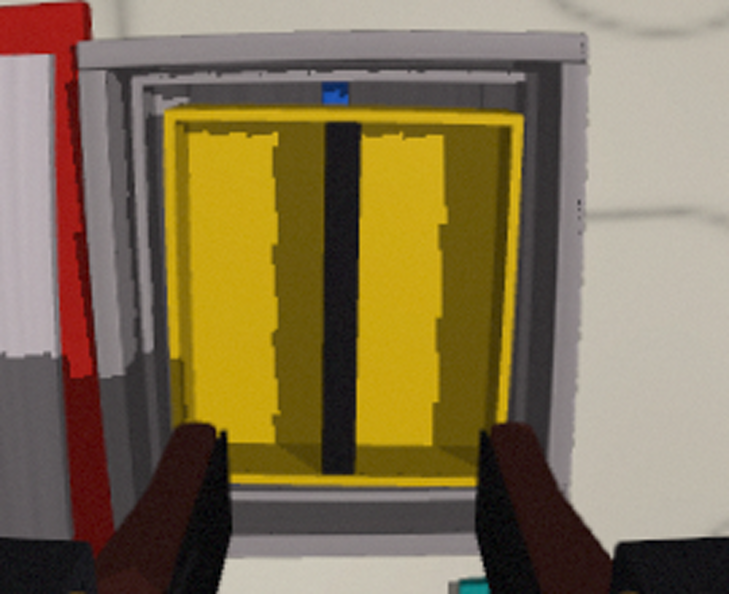

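Run:
```python
from h import *
m,p,d=load('w9')
def w(U,V,z): return np.round(at_z(m,(U+.5)/2.7-.5+190,(V+.5)/2.7-.5+120,z,True)[:2]*1000,1)
print('bar',w(343,123,.078),w(338,473,.078)); print('tin',[w(*c,.078) for c in [(166,108),(524,113)]])
print('blue',w(335,92,.05))
print('caddy',[w(*c,.084) for c in [(78,42),(587,35),(577,550)]])
```

```text
bar [656.9  14.6] [553.   23.3]
tin [array([665. ,  63.3]), array([656.9, -35.6])]
blue [664.3  16.8]
caddy [array([685.9,  85.1]), array([678.1, -53. ]), array([523.5, -49.1])]
```

The tin's bar centre is at (0.605, 0.019), yaw -0.083. Aligning and going down part way.

carry_out:
  commands:
    - {"x": 0.1,"y": -0.15,"z": 0.5,"ax": 0,"ay": 0,"az": 0.3}
    - {"x": 0,"y": 0,"z": 1,"ax": 0,"ay": 0,"az": 0}
    - {"x": 0,"y": 0,"z": 1,"ax": 0,"ay": 0,"az": 0}
    - {"x": 0,"y": 0,"z": 1,"ax": 0,"ay": 0,"az": 0}
    - {"x": 0,"y": 0,"z": 1,"ax": 0,"ay": 0,"az": 0}
    - {"x": 0,"y": 0,"z": 0.6,"ax": 0,"ay": 0,"az": 0}
    - {"x": 0,"y": 0,"z": 0,"ax": 0,"ay": 0,"az": 0}
    - {"x": 0,"y": 0,"z": 0,"ax": 0,"ay": 0,"az": 0}
    - {"x": 0,"y": 0,"z": 0,"ax": 0,"ay": 0,"az": 0}
    - {"x": 0,"y": 0,"z": 0,"ax": 0,"ay": 0,"az": 0}

```text
time_s: 14.7
position: [0.606, 0.0237, 0.1127]
tcp_rot: [-3.138, 0.133, -0.003]
force: [0.0, -0.5, 0.0]
opening: 0.0443
```

Run:
```python
from h import *
plan([.605,.019,.075],(-.083,-.9965))
m,p,d=snap('wrist','w10')
```

```text
t 14.7 pos [0.606  0.0237 0.1127] ytool [-0.084 -0.996 -0.   ] z [ 0.002  0.    -1.   ] F [ 0.  -0.5  0. ] open 0.0443
 turn units [-0.   -0.02 -0.02]
 shift units before turn [-0.04  0.24  1.88] after turn [-0.03  0.24  1.88]
```

View pics/w10.png

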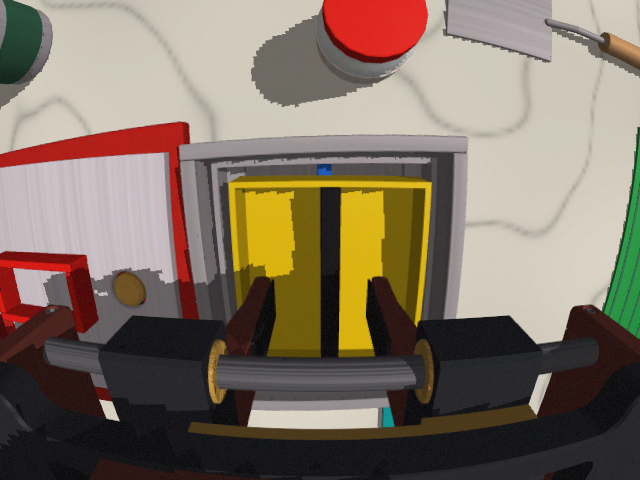

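The bar, at column 330, is slightly right of the finger midpoint at column 320, which agrees with +0.24 in tool y.

carry_out:
  commands:
    - {"x": -0.04,"y": 0.24,"z": 0,"ax": 0,"ay": 0,"az": 0}
    - {"x": 0,"y": 0,"z": 0.4,"ax": 0,"ay": 0,"az": 0}
    - {"x": 0,"y": 0,"z": 0.5,"ax": 0,"ay": 0,"az": 0}
    - {"x": 0,"y": 0,"z": 0.5,"ax": 0,"ay": 0,"az": 0}
    - {"x": 0,"y": 0,"z": 0.3,"ax": 0,"ay": 0,"az": 0}
    - {"x": 0,"y": 0,"z": 0.2,"ax": 0,"ay": 0,"az": 0}
    - {"x": 0,"y": 0,"z": 0,"ax": 0,"ay": 0,"az": 0}
    - {"x": 0,"y": 0,"z": 0,"ax": 0,"ay": 0,"az": 0}
    - {"x": 0,"y": 0,"z": 0,"ax": 0,"ay": 0,"az": 0}
    - {"x": 0,"y": 0,"z": 0,"ax": 0,"ay": 0,"az": 0}

```text
time_s: 15.75
position: [0.6043, 0.0189, 0.0739]
tcp_rot: [-3.139, 0.132, -0.001]
force: [0.6, 0.0, -0.1]
opening: 0.0438
```

carry_out:
  commands:
    - {"x": 0,"y": 0,"z": 0,"ax": 0,"ay": 0,"az": 0}
    - {"x": 0,"y": 0,"z": 0,"ax": 0,"ay": 0,"az": 0}
    - {"x": 0,"y": 0,"z": 0,"ax": 0,"ay": 0,"az": 0}
    - {"x": 0,"y": 0,"z": 0,"ax": 0,"ay": 0,"az": 0}
    - {"x": 0,"y": 0,"z": 0,"ax": 0,"ay": 0,"az": 0}
    - {"x": 0,"y": 0,"z": -0.2,"ax": 0,"ay": 0,"az": 0}
    - {"x": 0,"y": 0,"z": -0.3,"ax": 0,"ay": 0,"az": 0}
    - {"x": 0,"y": 0,"z": -0.5,"ax": 0,"ay": 0,"az": 0}
    - {"x": 0,"y": 0,"z": -0.5,"ax": 0,"ay": 0,"az": 0}
    - {"x": 0,"y": 0,"z": -0.5,"ax": 0,"ay": 0,"az": 0}
  jaw: 0
  force: 35

```text
time_s: 16.75
position: [0.6043, 0.0189, 0.1149]
tcp_rot: [-3.139, 0.132, -0.001]
force: [-0.1, -0.9, -2.1]
opening: 0.0098
```

Run:
```python
from h import *
plan()
m,p,d=snap('wrist','w11')
```

```text
t 16.75 pos [0.6043 0.0189 0.1149] ytool [-0.084 -0.996 -0.   ] z [ 0.001  0.    -1.   ] F [-0.1 -0.9 -2.1] open 0.0098
```

View pics/w11.png

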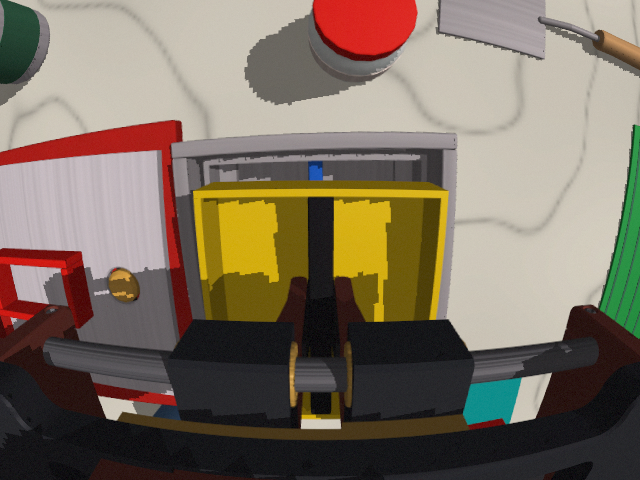

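The grip stopped at 9.8 mm on the bar, and the tin lifted level. Now carry it to the mat's near half, at about (0.448, -0.330).

carry_out:
  commands:
    - {"x": 0,"y": 0,"z": -0.8,"ax": 0,"ay": 0,"az": 0}
    - {"x": 0,"y": 0,"z": -0.9,"ax": 0,"ay": 0,"az": 0.3}
    - {"x": 0,"y": 0.3,"z": -0.8,"ax": 0,"ay": 0,"az": 0.3}
    - {"x": -0.2,"y": 0.6,"z": 0,"ax": 0,"ay": 0,"az": 0}
    - {"x": -0.3,"y": 1,"z": 0,"ax": 0,"ay": 0,"az": 0}
    - {"x": -0.3,"y": 1,"z": 0,"ax": 0,"ay": 0,"az": 0}
    - {"x": -0.3,"y": 1,"z": 0,"ax": 0,"ay": 0,"az": 0}
    - {"x": -0.3,"y": 1,"z": 0,"ax": 0,"ay": 0,"az": 0}
    - {"x": -0.3,"y": 1,"z": 0,"ax": 0,"ay": 0,"az": 0}
    - {"x": -0.3,"y": 1,"z": 0,"ax": 0,"ay": 0,"az": 0}

```text
time_s: 17.8
position: [0.5448, -0.1146, 0.163]
tcp_rot: [3.134, -0.209, -0.002]
force: [-0.3, 0.1, -2.0]
opening: 0.0098
```

carry_out:
  commands:
    - {"x": -0.3,"y": 1,"z": 0,"ax": 0,"ay": 0,"az": 0}
    - {"x": -0.3,"y": 1,"z": 0,"ax": 0,"ay": 0,"az": 0}
    - {"x": -0.3,"y": 1,"z": 0,"ax": 0,"ay": 0,"az": 0}
    - {"x": -0.3,"y": 1,"z": 0,"ax": 0,"ay": 0,"az": 0}
    - {"x": -0.3,"y": 1,"z": 0,"ax": 0,"ay": 0,"az": 0}
    - {"x": -0.4,"y": 1,"z": 0,"ax": 0,"ay": 0,"az": 0}
    - {"x": -0.4,"y": 1,"z": 0,"ax": 0,"ay": 0,"az": 0}
    - {"x": -0.4,"y": 1,"z": 0,"ax": 0,"ay": 0,"az": 0}
    - {"x": -0.4,"y": 0.9,"z": 0,"ax": 0,"ay": 0,"az": 0}
    - {"x": -0.2,"y": 0.6,"z": 0,"ax": 0,"ay": 0,"az": 0}

```text
time_s: 18.8
position: [0.4535, -0.2944, 0.163]
tcp_rot: [3.134, -0.212, -0.003]
force: [0.3, -0.4, -2.1]
opening: 0.0096
```

Run:
```python
from h import *
plan([.448,-.330,.031],(-.134,-.991))
m,p,d=snap('wrist','w12')
plan([.448,-.330,.031],(-.134,-.991))
m,p,d=snap('top','t12')
```

```text
t 18.8 pos [ 0.4535 -0.2944  0.163 ] ytool [-0.134 -0.991  0.   ] z [-0.002 -0.    -1.   ] F [ 0.3 -0.4 -2.1] open 0.0096
 turn units [ 0.01  0.02 -0.  ]
 shift units before turn [-0.02  1.8   6.6 ] after turn [-0.03  1.8   6.6 ]
t 18.85 pos [ 0.4529 -0.2961  0.1632] ytool [-0.136 -0.991  0.002] z [-0.002 -0.001 -1.   ] F [-0.5 -1.9 -2.3] open 0.0097
 turn units [ 0.02  0.02 -0.03]
 shift units before turn [-0.    1.7   6.61] after turn [-0.02  1.71  6.61]
```

View pics/w12.png

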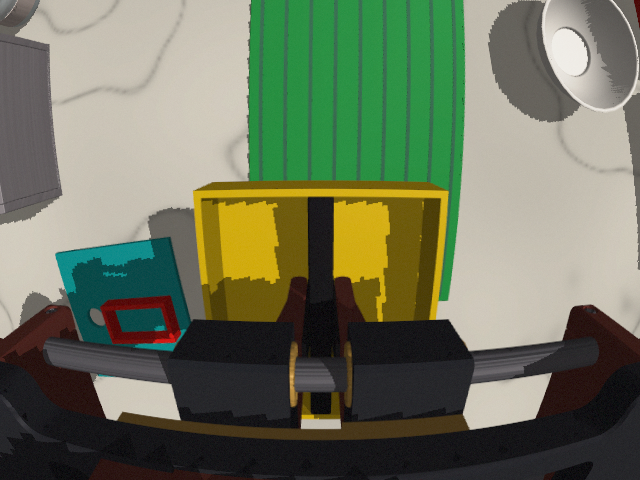

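View pics/t12.png

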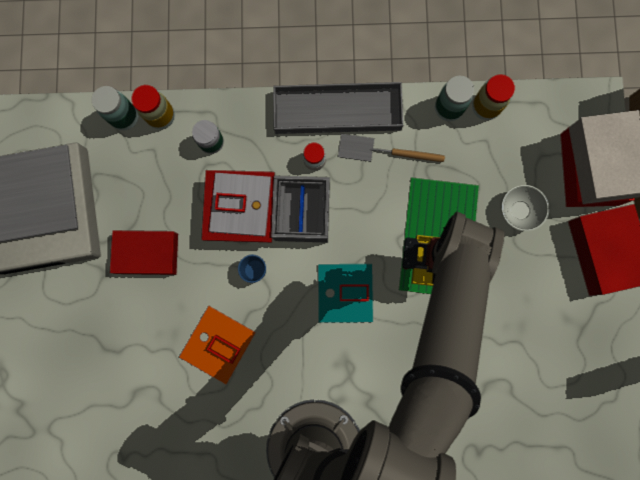

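The wrist view shows the tin (columns 195 to 445) over the mat's near-left part (mat edges at columns 250 and 464), about 34 mm short toward the mat's middle. The lid is parked, with its hole on the pin at top (256,205). I'll finish the shift and lower.

carry_out:
  commands:
    - {"x": 0,"y": 0.7,"z": 0.3,"ax": 0,"ay": 0,"az": 0}
    - {"x": 0,"y": 0.7,"z": 0.8,"ax": 0,"ay": 0,"az": 0}
    - {"x": 0,"y": 0.1,"z": 1,"ax": 0,"ay": 0,"az": 0}
    - {"x": 0,"y": 0,"z": 1,"ax": 0,"ay": 0,"az": 0}
    - {"x": 0,"y": 0,"z": 1,"ax": 0,"ay": 0,"az": 0}
    - {"x": 0,"y": 0,"z": 1,"ax": 0,"ay": 0,"az": 0}
    - {"x": 0,"y": 0,"z": 0.6,"ax": 0,"ay": 0,"az": 0}
    - {"x": 0,"y": 0,"z": 0.3,"ax": 0,"ay": 0,"az": 0}
    - {"x": 0,"y": 0,"z": 0.2,"ax": 0,"ay": 0,"az": 0}
    - {"x": 0,"y": 0,"z": 0,"ax": 0,"ay": 0,"az": 0}

```text
time_s: 19.9
position: [0.4523, -0.3221, 0.0397]
tcp_rot: [3.135, -0.207, 0.0]
force: [0.9, 0.1, -2.6]
opening: 0.0099
```

Run:
```python
from h import *
plan([.448,-.330,.028],(-.134,-.991))
m,p,d=load('w12')
print('mat edges',at_z(m,250,120,.003,True),at_z(m,464,120,.003,True),'near right corner',at_z(m,447,300,.003,True))
```

```text
t 19.9 pos [ 0.4523 -0.3221  0.0397] ytool [-0.132 -0.991  0.   ] z [ 0. -0. -1.] F [ 0.9  0.1 -2.6] open 0.0099
 turn units [ 0.   -0.    0.03]
 shift units before turn [-0.16  0.42  0.58] after turn [-0.16  0.42  0.58]
mat edges [ 0.55102428 -0.25004921  0.003     ] [ 0.53094798 -0.42667671  0.003     ] near right corner [ 0.36961714 -0.40219878  0.003     ]
```

carry_out:
  commands:
    - {"x": -0.1,"y": 0.2,"z": 0,"ax": 0,"ay": 0,"az": 0}
    - {"x": -0.06,"y": 0.2,"z": 0,"ax": 0,"ay": 0,"az": 0}
    - {"x": 0,"y": 0,"z": 0.2,"ax": 0,"ay": 0,"az": 0}
    - {"x": 0,"y": 0,"z": 0.15,"ax": 0,"ay": 0,"az": 0}
    - {"x": 0,"y": 0,"z": 0.1,"ax": 0,"ay": 0,"az": 0}
    - {"x": 0,"y": 0,"z": 0.1,"ax": 0,"ay": 0,"az": 0}
    - {"x": 0,"y": 0,"z": 0,"ax": 0,"ay": 0,"az": 0}
    - {"x": 0,"y": 0,"z": 0,"ax": 0,"ay": 0,"az": 0}
    - {"x": 0,"y": 0,"z": 0,"ax": 0,"ay": 0,"az": 0}
    - {"x": 0,"y": 0,"z": 0,"ax": 0,"ay": 0,"az": 0}

```text
time_s: 20.9
position: [0.4479, -0.3296, 0.0288]
tcp_rot: [3.135, -0.207, 0.0]
force: [-0.2, -0.2, -2.5]
opening: 0.0098
```

carry_out:
  commands:
    - {"x": 0,"y": 0,"z": 0.05,"ax": 0,"ay": 0,"az": 0}
    - {"x": 0,"y": 0,"z": 0.05,"ax": 0,"ay": 0,"az": 0}
    - {"x": 0,"y": 0,"z": 0,"ax": 0,"ay": 0,"az": 0}
    - {"x": 0,"y": 0,"z": 0,"ax": 0,"ay": 0,"az": 0}
    - {"x": 0,"y": 0,"z": 0,"ax": 0,"ay": 0,"az": 0}
    - {"x": 0,"y": 0,"z": 0,"ax": 0,"ay": 0,"az": 0}
    - {"x": 0,"y": 0,"z": 0,"ax": 0,"ay": 0,"az": 0}
    - {"x": 0,"y": 0,"z": 0,"ax": 0,"ay": 0,"az": 0}
    - {"x": 0,"y": 0,"z": 0,"ax": 0,"ay": 0,"az": 0}
    - {"x": 0,"y": 0,"z": 0,"ax": 0,"ay": 0,"az": 0}

```text
time_s: 21.9
position: [0.4478, -0.3296, 0.0267]
tcp_rot: [3.135, -0.208, -0.0]
force: [0.9, -0.4, -1.9]
opening: 0.0096
```

carry_out:
  commands:
    - {"x": 0,"y": 0,"z": 0,"ax": 0,"ay": 0,"az": 0}
    - {"x": 0,"y": 0,"z": 0,"ax": 0,"ay": 0,"az": 0}
    - {"x": 0,"y": 0,"z": 0,"ax": 0,"ay": 0,"az": 0}
    - {"x": 0,"y": 0,"z": -0.3,"ax": 0,"ay": 0,"az": 0}
    - {"x": 0,"y": 0,"z": -0.7,"ax": 0,"ay": 0,"az": 0}
    - {"x": 0,"y": 0,"z": -1,"ax": 0,"ay": 0,"az": 0}
    - {"x": 0,"y": 0,"z": -1,"ax": 0,"ay": 0,"az": 0}
    - {"x": 0,"y": 0,"z": -1,"ax": 0,"ay": 0,"az": 0}
    - {"x": 0,"y": 0,"z": -1,"ax": 0,"ay": 0,"az": 0}
    - {"x": 0,"y": 0,"z": -1,"ax": 0,"ay": 0,"az": 0}
  jaw: 36

```text
time_s: 22.9
position: [0.4479, -0.3297, 0.1489]
tcp_rot: [3.134, -0.207, 0.002]
force: [-0.2, 0.3, 0.5]
opening: 0.036
```

Run:
```python
from h import *
plan([.605,.018,.2],(-.057,-.998))
m,p,d=snap('wrist','w13')
```

```text
t 22.9 pos [ 0.4479 -0.3297  0.1489] ytool [-0.132 -0.991  0.001] z [ 0.001 -0.001 -1.   ] F [-0.2  0.3  0.5] open 0.036
 turn units [ 0.01 -0.02 -0.94]
 shift units before turn [  5.5  -18.26  -2.56] after turn [  6.85 -17.8   -2.56]
```

View pics/w13.png

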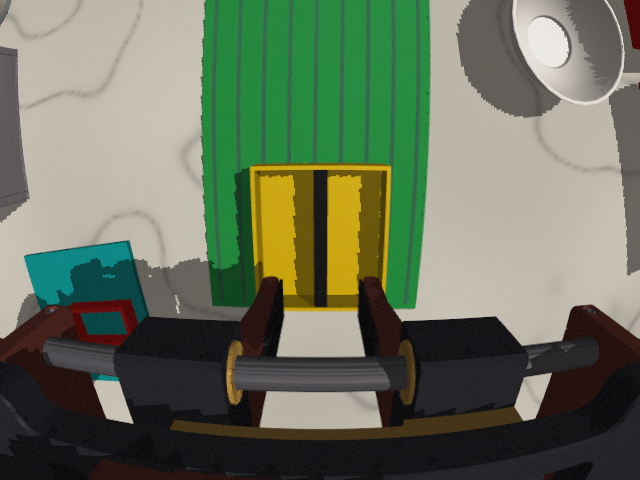

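The small tin stands on the mat: top corners at (250,167) and (391,167), mat near corners at about (212,306) and (415,308). I'll check its margin by numbers.

Run:
```python
from h import *
m,p,d=load('w13')
w=lambda u,v,z: np.round(at_z(m,u,v,z,True)[:2]*1000,1)
print('tin far',w(250,167,.031),w(391,167,.031),'near',w(320,309,.031),'bar',w(320,170,.031),w(320,305,.031))
print('mat near',w(212,306,.003),w(415,308,.003))
```

```text
tin far [ 509.6 -287.7] [ 496.4 -386.5] near [ 394.6 -322.2] bar [ 500.3 -336.4] [ 398.1 -322.7]
mat near [ 394.5 -225.6] [ 369.4 -403.2]
```

The margin to the mat's near edge is about 13 mm. Back to the caddy for the large tin.

carry_out:
  commands:
    - {"x": 0,"y": 0,"z": -0.8,"ax": 0,"ay": 0,"az": -0.9}
    - {"x": 0.4,"y": -0.6,"z": -0.8,"ax": 0,"ay": 0,"az": 0}
    - {"x": 0.4,"y": -1,"z": -0.7,"ax": 0,"ay": 0,"az": 0}
    - {"x": 0.4,"y": -1,"z": 0,"ax": 0,"ay": 0,"az": 0}
    - {"x": 0.4,"y": -1,"z": 0,"ax": 0,"ay": 0,"az": 0}
    - {"x": 0.4,"y": -1,"z": 0,"ax": 0,"ay": 0,"az": 0}
    - {"x": 0.4,"y": -1,"z": 0,"ax": 0,"ay": 0,"az": 0}
    - {"x": 0.4,"y": -1,"z": 0,"ax": 0,"ay": 0,"az": 0}
    - {"x": 0.4,"y": -1,"z": 0,"ax": 0,"ay": 0,"az": 0}
    - {"x": 0.4,"y": -1,"z": 0,"ax": 0,"ay": 0,"az": 0}

```text
time_s: 23.95
position: [0.5303, -0.1614, 0.1935]
tcp_rot: [3.14, -0.095, 0.001]
force: [0.2, -0.5, -0.8]
opening: 0.036
```

carry_out:
  commands:
    - {"x": 0.4,"y": -1,"z": 0,"ax": 0,"ay": 0,"az": 0}
    - {"x": 0.4,"y": -1,"z": 0,"ax": 0,"ay": 0,"az": 0}
    - {"x": 0.4,"y": -1,"z": 0,"ax": 0,"ay": 0,"az": 0}
    - {"x": 0.4,"y": -1,"z": 0,"ax": 0,"ay": 0,"az": 0}
    - {"x": 0.4,"y": -1,"z": 0,"ax": 0,"ay": 0,"az": 0}
    - {"x": 0.4,"y": -1,"z": 0,"ax": 0,"ay": 0,"az": 0}
    - {"x": 0.4,"y": -1,"z": 0,"ax": 0,"ay": 0,"az": 0}
    - {"x": 0.4,"y": -1,"z": 0,"ax": 0,"ay": 0,"az": 0}
    - {"x": 0,"y": -1,"z": 0,"ax": 0,"ay": 0,"az": 0}
    - {"x": 0,"y": 0,"z": 0,"ax": 0,"ay": 0,"az": 0}

```text
time_s: 24.95
position: [0.6049, 0.0173, 0.1934]
tcp_rot: [-3.139, 0.087, -0.001]
force: [-1.0, 1.1, -0.2]
opening: 0.0361
```

Run:
```python
from h import *
plan([.605,.018,.2],(-.057,-.998))
m,p,d=snap('wrist','w14')
c=p[110:340,190:460]; cv2.imwrite('pics/c14.png',cv2.resize(c,None,fx=2.6,fy=2.6,interpolation=cv2.INTER_CUBIC)[:,:,::-1])
```

```text
t 24.95 pos [0.6049 0.0173 0.1934] ytool [-0.055 -0.998 -0.002] z [ 0.001  0.002 -1.   ] F [-1.   1.1 -0.2] open 0.0361
 turn units [-0.02 -0.01  0.02]
 shift units before turn [ 0.01 -0.04 -0.33] after turn [ 0.   -0.04 -0.33]
```

View pics/c14.png

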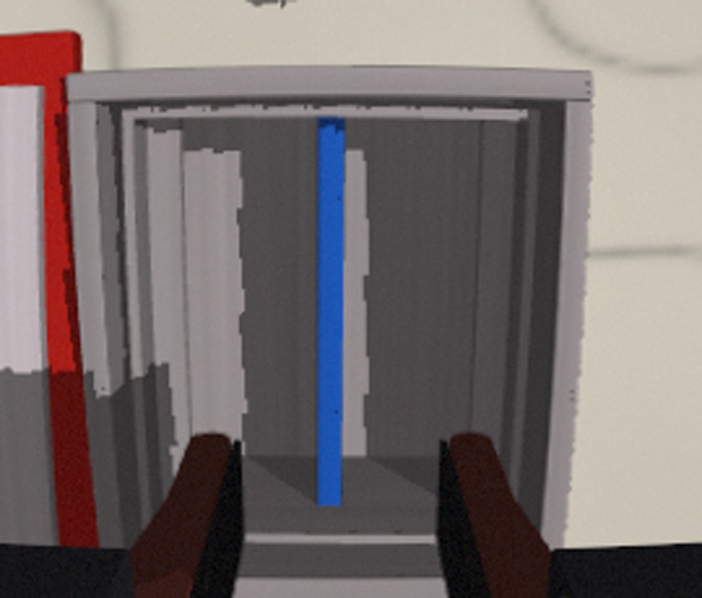

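Run:
```python
from h import *
m,p,d=load('w14')
def w(U,V,z): return np.round(at_z(m,(U+.5)/2.6-.5+190,(V+.5)/2.6-.5+110,z,True)[:2]*1000,1)
a,b=w(331,118,.05),w(329,505,.05); print(a,b,(a+b)/2,np.arctan2((a-b)[1],(a-b)[0]))
plan([.604,.0175,.046],(-.057,-.998))
```

```text
[667.   16.7] [543.5  24.5] [605.25  20.6 ] -0.06307411789691225
t 25.0 pos [0.6047 0.0148 0.1932] ytool [-0.057 -0.998 -0.   ] z [ 0.001  0.    -1.   ] F [-0.3 -0.6  0.3] open 0.036
 turn units [-0.   -0.01 -0.01]
 shift units before turn [-0.05 -0.13  7.36] after turn [-0.04 -0.13  7.36]
```

carry_out:
  commands:
    - {"x": 0,"y": -0.28,"z": 0.6,"ax": 0,"ay": 0,"az": 0}
    - {"x": 0,"y": 0,"z": 1,"ax": 0,"ay": 0,"az": 0}
    - {"x": 0,"y": 0,"z": 1,"ax": 0,"ay": 0,"az": 0}
    - {"x": 0,"y": 0,"z": 1,"ax": 0,"ay": 0,"az": 0}
    - {"x": 0,"y": 0,"z": 1,"ax": 0,"ay": 0,"az": 0}
    - {"x": 0,"y": 0,"z": 0.5,"ax": 0,"ay": 0,"az": 0}
    - {"x": 0,"y": 0,"z": 0,"ax": 0,"ay": 0,"az": 0}
    - {"x": 0,"y": 0,"z": 0,"ax": 0,"ay": 0,"az": 0}
    - {"x": 0,"y": 0,"z": 0,"ax": 0,"ay": 0,"az": 0}
    - {"x": 0,"y": 0,"z": 0,"ax": 0,"ay": 0,"az": 0}

```text
time_s: 26.0
position: [0.6057, 0.0192, 0.0917]
tcp_rot: [-3.14, 0.095, -0.003]
force: [1.1, -0.0, -0.1]
opening: 0.0362
```

Run:
```python
from h import *
plan([.605,.0205,.046],(-.06,-.998))
m,p,d=snap('wrist','w15')
```

```text
t 26.0 pos [0.6057 0.0192 0.0917] ytool [-0.06  -0.998 -0.   ] z [ 0.002  0.    -1.   ] F [ 1.1 -0.  -0.1] open 0.0362
 turn units [-0.   -0.02 -0.  ]
 shift units before turn [-0.04 -0.06  2.28] after turn [-0.04 -0.06  2.28]
```

View pics/w15.png

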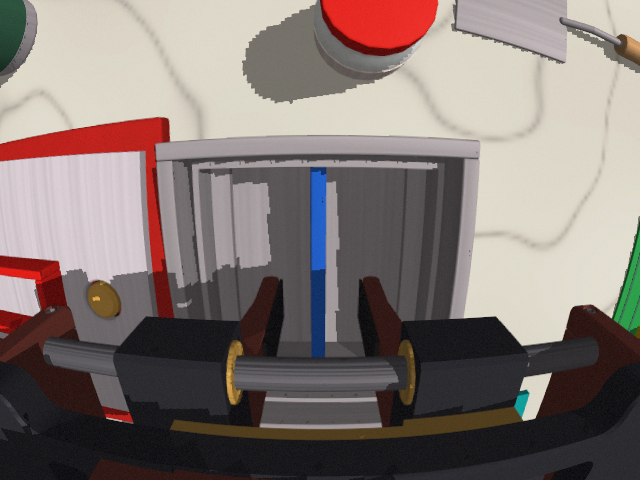

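The partition, at column 318, is centred between the fingers at columns 272 and 370. Lower, grip and lift.

carry_out:
  commands:
    - {"x": -0.04,"y": -0.06,"z": 0.3,"ax": 0,"ay": 0,"az": 0}
    - {"x": 0,"y": 0,"z": 0.6,"ax": 0,"ay": 0,"az": 0}
    - {"x": 0,"y": 0,"z": 0.6,"ax": 0,"ay": 0,"az": 0}
    - {"x": 0,"y": 0,"z": 0.5,"ax": 0,"ay": 0,"az": 0}
    - {"x": 0,"y": 0,"z": 0.3,"ax": 0,"ay": 0,"az": 0}
    - {"x": 0,"y": 0,"z": 0,"ax": 0,"ay": 0,"az": 0}
    - {"x": 0,"y": 0,"z": 0,"ax": 0,"ay": 0,"az": 0}
    - {"x": 0,"y": 0,"z": 0,"ax": 0,"ay": 0,"az": 0}
    - {"x": 0,"y": 0,"z": 0,"ax": 0,"ay": 0,"az": 0}
    - {"x": 0,"y": 0,"z": 0,"ax": 0,"ay": 0,"az": 0}

```text
time_s: 27.05
position: [0.6046, 0.0204, 0.0451]
tcp_rot: [-3.14, 0.095, -0.001]
force: [0.1, 0.2, -0.5]
opening: 0.036
```

carry_out:
  commands:
    - {"x": 0,"y": 0,"z": 0,"ax": 0,"ay": 0,"az": 0}
    - {"x": 0,"y": 0,"z": 0,"ax": 0,"ay": 0,"az": 0}
    - {"x": 0,"y": 0,"z": 0,"ax": 0,"ay": 0,"az": 0}
    - {"x": 0,"y": 0,"z": 0,"ax": 0,"ay": 0,"az": 0}
    - {"x": 0,"y": 0,"z": 0,"ax": 0,"ay": 0,"az": 0}
    - {"x": 0,"y": 0,"z": 0,"ax": 0,"ay": 0,"az": 0}
    - {"x": 0,"y": 0,"z": -0.2,"ax": 0,"ay": 0,"az": 0}
    - {"x": 0,"y": 0,"z": -0.4,"ax": 0,"ay": 0,"az": 0}
    - {"x": 0,"y": 0,"z": -0.5,"ax": 0,"ay": 0,"az": 0}
    - {"x": 0,"y": 0,"z": -0.5,"ax": 0,"ay": 0,"az": 0}
  jaw: 0
  force: 50

```text
time_s: 28.05
position: [0.6043, 0.0204, 0.0775]
tcp_rot: [3.14, -0.095, -0.0]
force: [-0.1, 0.5, -5.4]
opening: 0.0076
```

Run:
```python
from h import *
plan()
m,p,d=snap('wrist','w16')
```

```text
t 28.05 pos [0.6043 0.0204 0.0775] ytool [-0.06  -0.998  0.   ] z [-0. -0. -1.] F [-0.1  0.5 -5.4] open 0.0076
```

View pics/w16.png

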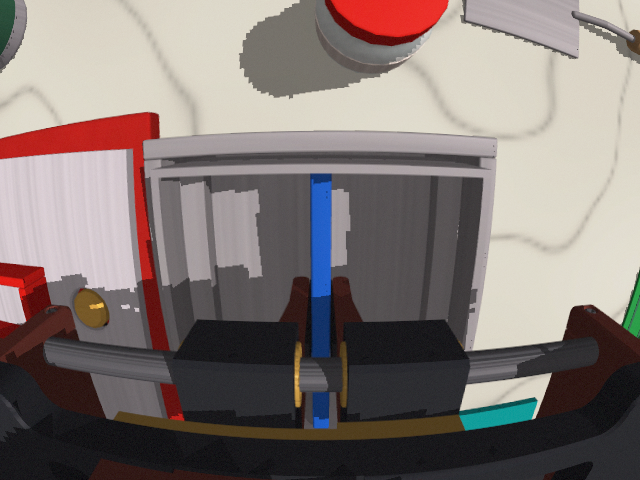

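It is held (7.6 mm opening, about 5 N of weight) and level. Lift clear of the rim, turn to the mat's yaw and carry across.

carry_out:
  commands:
    - {"x": 0,"y": 0,"z": -0.8,"ax": 0,"ay": 0,"az": 0}
    - {"x": 0,"y": 0,"z": -1,"ax": 0,"ay": 0,"az": 0}
    - {"x": 0,"y": 0,"z": -1,"ax": 0,"ay": 0,"az": 0}
    - {"x": 0,"y": 0,"z": -1,"ax": 0,"ay": 0,"az": 0}
    - {"x": 0,"y": 0,"z": -0.8,"ax": 0,"ay": 0,"az": 0}
    - {"x": 0,"y": 0.3,"z": -0.2,"ax": 0,"ay": 0,"az": 0.3}
    - {"x": 0,"y": 0.6,"z": 0,"ax": 0,"ay": 0,"az": 0.3}
    - {"x": 0.1,"y": 0.9,"z": 0,"ax": 0,"ay": 0,"az": 0.3}
    - {"x": 0.1,"y": 1,"z": 0,"ax": 0,"ay": 0,"az": 0}
    - {"x": 0.1,"y": 1,"z": 0,"ax": 0,"ay": 0,"az": 0}

```text
time_s: 29.1
position: [0.6006, -0.0587, 0.1714]
tcp_rot: [3.133, -0.212, -0.004]
force: [-1.1, -0.5, -4.8]
opening: 0.0078
```

carry_out:
  commands:
    - {"x": 0.15,"y": 1,"z": 0,"ax": 0,"ay": 0,"az": 0}
    - {"x": 0.15,"y": 1,"z": 0,"ax": 0,"ay": 0,"az": 0}
    - {"x": 0.15,"y": 1,"z": 0,"ax": 0,"ay": 0,"az": 0}
    - {"x": 0.15,"y": 1,"z": 0,"ax": 0,"ay": 0,"az": 0}
    - {"x": 0.15,"y": 1,"z": 0,"ax": 0,"ay": 0,"az": 0}
    - {"x": 0.15,"y": 1,"z": 0,"ax": 0,"ay": 0,"az": 0}
    - {"x": 0.15,"y": 1,"z": 0,"ax": 0,"ay": 0,"az": 0}
    - {"x": 0.15,"y": 1,"z": 0,"ax": 0,"ay": 0,"az": 0}
    - {"x": 0.15,"y": 1,"z": 0,"ax": 0,"ay": 0,"az": 0}
    - {"x": 0.15,"y": 1,"z": 0,"ax": 0,"ay": 0,"az": 0}

```text
time_s: 30.1
position: [0.6032, -0.2608, 0.1711]
tcp_rot: [3.134, -0.212, -0.005]
force: [-0.5, -0.2, -5.7]
opening: 0.0076
```

Run:
```python
from h import *
plan([.602,-.348,.06],(-.132,-.991))
```

```text
t 30.1 pos [ 0.6032 -0.2608  0.1711] ytool [-0.135 -0.991  0.   ] z [-0.003 -0.    -1.   ] F [-0.5 -0.2 -5.7] open 0.0076
 turn units [ 0.01  0.04 -0.03]
 shift units before turn [0.54 4.32 5.56] after turn [0.52 4.33 5.56]
```

carry_out:
  commands:
    - {"x": 0.1,"y": 1,"z": 0,"ax": 0,"ay": 0,"az": 0}
    - {"x": 0.1,"y": 1,"z": 0,"ax": 0,"ay": 0,"az": 0}
    - {"x": 0.1,"y": 1,"z": 0,"ax": 0,"ay": 0,"az": 0}
    - {"x": 0.1,"y": 0.7,"z": 0.3,"ax": 0,"ay": 0,"az": 0}
    - {"x": 0.1,"y": 0.4,"z": 0.8,"ax": 0,"ay": 0,"az": 0}
    - {"x": 0,"y": 0,"z": 1,"ax": 0,"ay": 0,"az": 0}
    - {"x": 0,"y": 0,"z": 0.8,"ax": 0,"ay": 0,"az": 0}
    - {"x": 0,"y": 0,"z": 0,"ax": 0,"ay": 0,"az": 0}
    - {"x": 0,"y": 0,"z": 0,"ax": 0,"ay": 0,"az": 0}
    - {"x": 0,"y": 0,"z": 0,"ax": 0,"ay": 0,"az": 0}

```text
time_s: 31.1
position: [0.605, -0.3405, 0.1155]
tcp_rot: [3.134, -0.207, 0.002]
force: [-0.3, -0.2, -4.7]
opening: 0.0076
```

Run:
```python
from h import *
plan([.602,-.348,.046],(-.132,-.991))
m,p,d=snap('wrist','w17'); snap('scene','s17')
plan([.602,-.348,.046],(-.132,-.991))
```

```text
t 31.1 pos [ 0.605  -0.3405  0.1155] ytool [-0.131 -0.991  0.   ] z [ 0.002 -0.001 -1.   ] F [-0.3 -0.2 -4.7] open 0.0076
 turn units [ 0.   -0.02  0.01]
 shift units before turn [-0.11  0.39  3.48] after turn [-0.1   0.39  3.48]
t 31.2 pos [ 0.6049 -0.3407  0.1158] ytool [-0.132 -0.991  0.001] z [ 0.002 -0.001 -1.   ] F [-0.1  0.5 -4.4] open 0.0081
 turn units [ 0.01 -0.02  0.01]
 shift units before turn [-0.1   0.38  3.49] after turn [-0.1   0.38  3.49]
```

View pics/w17.png

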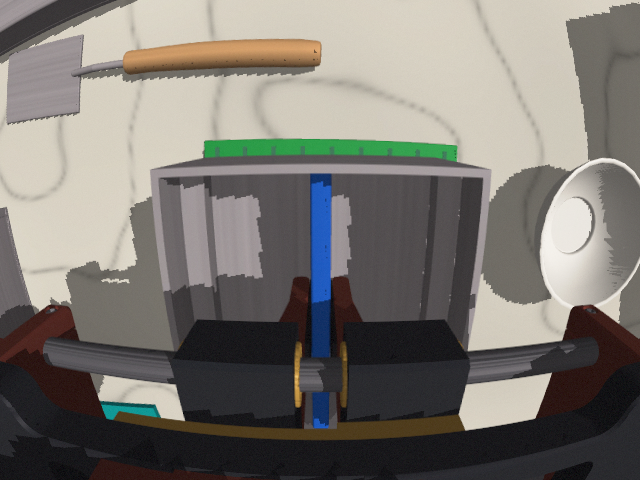

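View pics/s17.png

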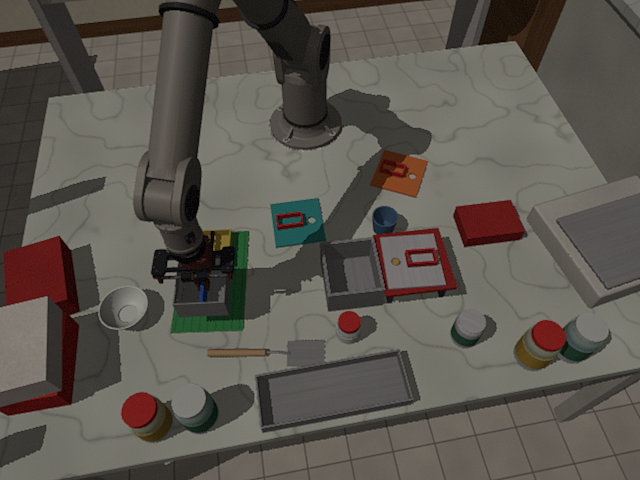

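The tin is over the far half of the mat, and the mat's far edge (columns 204 to 457) sits right of the tin's middle, so I still need about 8 mm toward -y. Shift and lower.

carry_out:
  commands:
    - {"x": -0.05,"y": 0.19,"z": 0.3,"ax": 0,"ay": 0,"az": 0}
    - {"x": -0.05,"y": 0.19,"z": 0.6,"ax": 0,"ay": 0,"az": 0}
    - {"x": 0,"y": 0,"z": 0.8,"ax": 0,"ay": 0,"az": 0}
    - {"x": 0,"y": 0,"z": 0.8,"ax": 0,"ay": 0,"az": 0}
    - {"x": 0,"y": 0,"z": 0.5,"ax": 0,"ay": 0,"az": 0}
    - {"x": 0,"y": 0,"z": 0.3,"ax": 0,"ay": 0,"az": 0}
    - {"x": 0,"y": 0,"z": 0.1,"ax": 0,"ay": 0,"az": 0}
    - {"x": 0,"y": 0,"z": 0,"ax": 0,"ay": 0,"az": 0}
    - {"x": 0,"y": 0,"z": 0,"ax": 0,"ay": 0,"az": 0}
    - {"x": 0,"y": 0,"z": 0,"ax": 0,"ay": 0,"az": 0}

```text
time_s: 32.2
position: [0.6017, -0.3481, 0.0475]
tcp_rot: [3.134, -0.208, 0.002]
force: [0.5, 0.5, -5.2]
opening: 0.0076
```

Run:
```python
from h import *
plan([.602,-.348,.044],(-.132,-.991))
```

```text
t 32.2 pos [ 0.6017 -0.3481  0.0475] ytool [-0.132 -0.991  0.   ] z [ 0.001 -0.001 -1.   ] F [ 0.5  0.5 -5.2] open 0.0076
 turn units [ 0.01 -0.02  0.  ]
 shift units before turn [ 0.01 -0.01  0.17] after turn [ 0.01 -0.01  0.17]
```

carry_out:
  commands:
    - {"x": 0,"y": 0,"z": 0.1,"ax": 0,"ay": 0,"az": 0}
    - {"x": 0,"y": 0,"z": 0.05,"ax": 0,"ay": 0,"az": 0}
    - {"x": 0,"y": 0,"z": 0.04,"ax": 0,"ay": 0,"az": 0}
    - {"x": 0,"y": 0,"z": 0,"ax": 0,"ay": 0,"az": 0}
    - {"x": 0,"y": 0,"z": 0,"ax": 0,"ay": 0,"az": 0}
    - {"x": 0,"y": 0,"z": 0,"ax": 0,"ay": 0,"az": 0}
    - {"x": 0,"y": 0,"z": 0,"ax": 0,"ay": 0,"az": 0}
    - {"x": 0,"y": 0,"z": 0,"ax": 0,"ay": 0,"az": 0}
    - {"x": 0,"y": 0,"z": 0,"ax": 0,"ay": 0,"az": 0}
    - {"x": 0,"y": 0,"z": 0,"ax": 0,"ay": 0,"az": 0}

```text
time_s: 33.2
position: [0.6013, -0.3479, 0.0437]
tcp_rot: [3.135, -0.208, 0.001]
force: [-4.2, 1.7, 4.0]
opening: 0.0075
```

carry_out:
  commands:
    - {"x": 0,"y": 0,"z": 0,"ax": 0,"ay": 0,"az": 0}
    - {"x": 0,"y": 0,"z": 0,"ax": 0,"ay": 0,"az": 0}
    - {"x": 0,"y": 0,"z": 0,"ax": 0,"ay": 0,"az": 0}
    - {"x": 0,"y": 0,"z": 0,"ax": 0,"ay": 0,"az": 0}
    - {"x": 0,"y": 0,"z": -0.3,"ax": 0,"ay": 0,"az": 0}
    - {"x": 0,"y": 0,"z": -0.7,"ax": 0,"ay": 0,"az": 0}
    - {"x": 0,"y": 0,"z": -1,"ax": 0,"ay": 0,"az": 0}
    - {"x": 0,"y": 0,"z": -1,"ax": 0,"ay": 0,"az": 0}
    - {"x": 0,"y": 0,"z": -1,"ax": 0,"ay": 0,"az": 0}
    - {"x": 0,"y": 0,"z": -1,"ax": 0,"ay": 0,"az": 0}
  jaw: 36
  force: 20

```text
time_s: 34.2
position: [0.6015, -0.3481, 0.1452]
tcp_rot: [3.134, -0.208, 0.002]
force: [-0.5, 0.2, -0.8]
opening: 0.0364
```

carry_out:
  commands:
    - {"x": 0,"y": 0,"z": -1,"ax": 0,"ay": 0,"az": 0}
    - {"x": 0,"y": 0,"z": -1,"ax": 0,"ay": 0,"az": 0}
    - {"x": 0,"y": 0,"z": -1,"ax": 0,"ay": 0,"az": 0}
    - {"x": -0.5,"y": 0,"z": -1,"ax": 0,"ay": 0,"az": 0}
    - {"x": -1,"y": 0,"z": 0,"ax": 0,"ay": 0,"az": 0}
    - {"x": -1,"y": 0,"z": 0,"ax": 0,"ay": 0,"az": 0}
    - {"x": -1,"y": 0,"z": 0,"ax": 0,"ay": 0,"az": 0}
    - {"x": -1,"y": 0,"z": 0,"ax": 0,"ay": 0,"az": 0}
    - {"x": -0.5,"y": 0,"z": 0,"ax": 0,"ay": 0,"az": 0}
    - {"x": 0,"y": 0,"z": 0,"ax": 0,"ay": 0,"az": 0}

```text
time_s: 35.2
position: [0.5012, -0.3351, 0.224]
tcp_rot: [3.134, -0.209, 0.001]
force: [0.3, -0.8, -0.3]
opening: 0.036
```

Run:
```python
from h import *
plan()
m,p,d=snap('wrist','w18'); snap('top','t18')
```

```text
t 35.2 pos [ 0.5012 -0.3351  0.224 ] ytool [-0.133 -0.991  0.001] z [ 0.001 -0.001 -1.   ] F [ 0.3 -0.8 -0.3] open 0.036
```

View pics/w18.png

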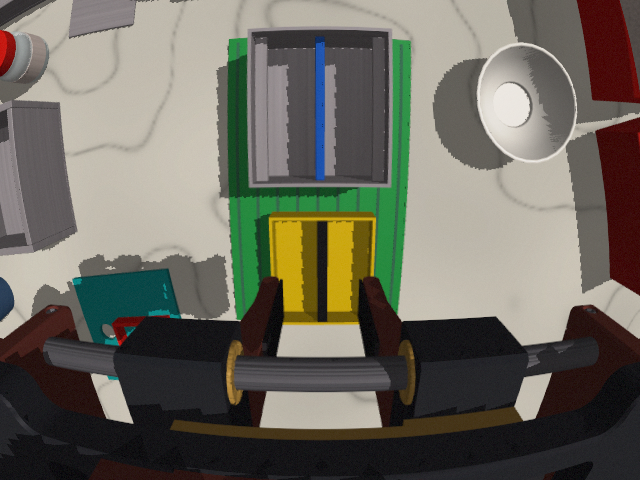

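View pics/t18.png

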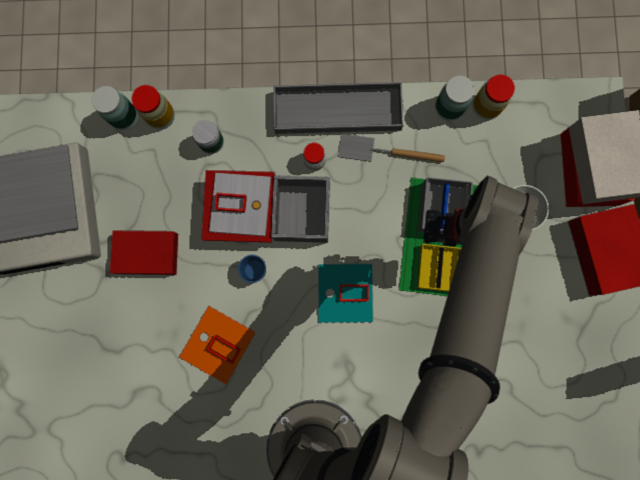

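Both tins stand on the mat with green between them: grey tin rows 28 to 187, yellow tin rows 213 to 325. Last check by numbers, including the lid's height and tilt.

Run:
```python
from h import *
m,p,d=load('w18')
w=lambda u,v,z: at_z(m,u,v,z,True)[:2]*1000
L=(w(320,38,.049)+w(320,181,.049))/2; S=(w(323,220,.031)+w(322,322,.031))/2
far=(w(231,40,.003)+w(411,41,.003))/2; print('L',L,'S',S,'far',far)
c=np.array([528,-338.]); ax=np.array([.991,-.132]); ay=np.array([.132,.991])
for q in (L,S,far): print('mat frame',(q-c)@ax,(q-c)@ay)
m,p,d=load('t18')
# lid surface vs shelf points by depth
vv,uu=np.mgrid[176:238,214:268]; P=[];Q=[]
for u,v in zip(uu.ravel(),vv.ravel()):
    r_,g,b=map(int,p[v,u])
    if d[v,u]>0 and abs(r_-b)<30 and r_>100: P.append(at_d(m,u,v,d[v,u]))
P=np.array(P);A=np.c_[P[:,:2]-P[:,:2].mean(0),np.ones(len(P))];k=np.linalg.lstsq(A,P[:,2],rcond=None)[0];print(len(P),k)
print('same cam, caddy floor/counter ref', [at_d(m,u,v,d[v,u])[2] for u,v in [(340,220),(200,300)]])
```

```text
L [ 600.92908794 -348.14383626] S [ 448.37671104 -329.99192639] far [ 676.32382733 -359.18591881]
mat frame 73.61171253319657 -0.4259021218047183
mat frame -79.96374507758178 -2.5742731905813514
mat frame 149.78545417194795 -1.4165003347767549
2549 [-0.00163951 -0.00265485  0.08256113]
same cam, caddy floor/counter ref [np.float64(0.005304077451866451), np.float64(0.0007250979115298595)]
```

Everything agrees: lid top at 82.6 mm with tilt 0.003 rad, tins at +74 and -80 mm along the mat. Handing in.

```bash
python3 -c "
from h import *
print(r.finish_job())"
```

```text
the job is handed in; nothing more can be done
None
```

The caddy is taken apart and the job is handed in at about 35 s of the 72 s allowed. The hand-in reported no verdict. All my last checks passed, and none disagreed.

- **Lid:** I slid it along the rim with the fingers spread in its red frame, lined its hole up with the pin by the wrist camera, and lowered it. It lies flat with the pin in the hole. Its top measures about 82.6 mm (82 expected), tilted about 0.003 rad.
- **Small yellow tin:** It was moved second and stands upright on the near half of the mat, 80 mm from the mat's middle along x and within 3 mm across.
- **Large steel tin:** It was moved last and stands upright on the far half, 74 mm from the middle along x and within 1 mm across. There is clear mat between the two tins.
- **Bystanders:** Comparing the top pictures from before and after, I saw none displaced. In the last picture the arm partly hides the bowl, but the wrist view shows the bowl clear of the tins.

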